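Clear the catch tray and set its length stop

ROBOT

A 7-joint arm with a two-finger parallel gripper is mounted at the origin on the work surface. World frame = base frame: x ahead of the robot, y to its left, z up, the work surface at z = 0. Lengths are in mm, angles in rad, forces in N, time in s.
With the tool pointing down it reaches from about 400 to 875 mm from the base axis. Payload 4.4 kg.
Tool frame: the origin (TCP) lies at the very end of the fingers, on their centre line; the grasp point (between the pads) lies 19 mm behind it; y points along the fingers, z is the direction in which the jaws open and shut, and the axes are right-handed (so a half turn about y gives the same grasp; the last joint's range is limited). The gripper opens to 85 mm and grips with 20 to 120 N. Pads are 22 mm wide; open, the fingers measure 114 mm over their backs; the gripper's body (76 mm by 85 mm) begins 54 mm behind the grasp point. The pads swing forward as they close: fully open they stand 13 mm farther back than shut.
Start: joints at [1.176, 0.628, 0.038, 1.517, -0.027, 0.996, -0.02], TCP at [209.918, -615.185, 231.313] pointing down, gripper open.
Joint ranges: [-3.06, 3.06], [-0.37, 2.12], [-1.25, 1.32], [0.18, 2.47], [-1.1, 4.24], [0.23, 1.98], [-2.94, 2.94]. Speed limits (rad/s): [2.57, 2.57, 3.14, 3.14, 3.14, 3.14, 3.14].

INTERFACE

Orientations are given as [roll, pitch, yaw] about the fixed x, y, z axes, in that order (R = Rz(yaw) Ry(pitch) Rx(roll)).
In Python, from cell import ctrl, imaging, finish_job gives the robot as it stands.
- The arm moves only by the shell command python3 -m inch 'ROWS'. ROWS is JSON, one flat list of numbers, 7 for each row, row after row: the opening, from 0 (shut) to 1 (fully open), then the shift along the tool's x, y, z in cm, then the turn, a rotation vector about the tool's x, y, z in degrees. A call has 1 to 12 rows; each row is the pose to reach, as a shift and turn from the pose commanded when the call began, along the tool's axes at that moment; what a row does not reach only later rows make up. A row lasts 1/10 s, in which the tool goes at most 50 mm and 8.59 degrees, less where a joint would pass 70% of its speed; a pose out of reach is approached as far as the arm can. A call with a gripper value outside its range is refused whole. The fingers move at their own pace and stop on an object; the grip force is fixed at half the most. Time passes only in rows, so rows that repeat a pose let the fingers close. It gives the time, the measured TCP pose, the force and the opening at its end, in the units of the state.
- ctrl.read_state(): the state, without advancing time (a new reading comes with each control period).
- imaging.get_image(name): name is "scene" or "top" or "wrist"; returns a dict with "img" (400x640x3 uint8, red, green, blue), "fx", "fy", "cx", "cy" (pixels), "dist" ([k1, k2, p1, p2, k3] as OpenCV has them; the pictures are not rectified), "R" (3x3) and "t" (3): a world point X has camera coordinates R X + t. Camera axes: x right, y down, z forward; pixel columns grow to the right and rows downward; lengths in mm; the calibration is good to about 2 mm. A picture is of the moment at which its call begins. There is no depth.
- finish_job(): hands the job in, once; it reports no verdict.
The state is a dict: "clock": time; "qpos": joint angles; "qd": joint speeds; "tau": joint torques, N m; "eef_pos": TCP position; "tool_rot": TCP orientation; "force": force on the tool from outside, world axes, zero at the start; "torque": the same for the moment, N m; "width": finger opening in mm.
Only numpy, scipy, OpenCV 4.12 (cv2) and the standard library are available. Lean on these libraries where they do the work, as an engineer would, in place of code of your own. Each camera call takes 0.05 s, during which the arm holds its last target.

TASK

Change the carton machine over for the next size: put the two finished cartons from its catch tray into the grey tote, each set down (not dropped) the right way up and flat on the tote's floor. Then grip the blue knob of the cam lever, slide the sprung leg along the scale until its yellow pointer is at the red mark with the lever still open, and swing the lever fully closed while you keep the leg at the mark. Finish still gripping the knob with the lever closed and the leg at the mark (the clamp nut is still slack, so the leg springs back if let go), and leave the glasses and the other things on the table where they stand.

Things in the scene. Friction and masses are not known exactly. Their poses are not given: they have to be found in the camera images.
- machine: Grey table-top carton machine, fixed, with an open aluminium catch tray on its robot side. Origin on the table under the tray's centre; +x points from tray to housing (starts 180 mm along +x, 190 mm high, a chute before it), +y along the length scale, z up. Tray 160 mm (x) by 280 mm (y) inside, floor 10 mm and walls 30 mm above the table. Rail and scale lie along its -x side.
- carton_a: Finished cardboard carton with a white paper band, loose, 50 mm (its x) by 70 mm (its y) by 44 mm high, 0.10 to 0.21 kg; origin at the centre of its underside. It lies in the tray, its long side roughly along the machine's y (within about 15 degrees), with at least 35 mm free on both 70 mm sides.
- carton_b: The other finished carton, same size and look as carton_a, same origin; also in the tray, 80 to 120 mm further along the machine's +y.
- tote: Grey open tote, fixed, 280 mm (its x) by 200 mm (its y) by 100 mm high outside, walls and floor 4 mm thick; origin at the centre of its underside. Room for both cartons beside each other along x.
- leg (a joint): Travel in m of the aluminium sliding leg along the dark rail, towards the machine's +y: 0 at its home end (start), 0.15 at most. Its blade reaches across the tray just above the floor and would push cartons left there. A spring pulls it home with 3 N at 0 and 6 N at 0.15; it rubs with about 1 N.
- pointer (a point): Line of the leg's yellow pointer, over the white scale ledge. Same machine-y as the lever's pivot. The ledge (45 mm high) lies at machine x -165 to -125 mm, the dark rail (50 mm high) at x -125 to -85 mm, both at y -205 to +145 mm.
- mark: Red mark, a strip 22 by 5 mm lying across the white scale ledge; origin at its centre on the ledge, y along the scale (same axes as the machine). The pointer must stand at the same place along y. It lies 60 to 125 mm from the pointer's home place.
- lever_pivot (a point): Point on the vertical pivot axis of the cam lever, which sits on the leg and travels with it; the point is 106 mm above the table, at the height of the knob's middle.
- lever (a joint): Angle in rad of the black cam lever about its upright pivot: 0 open (knob out on the robot's side, 63 degrees from the scale line), 1.1 fully closed (along the scale, knob on the pivot's -y side). Starts at 0 to 0.2. In machine axes the knob lies from the pivot at 80 mm x (-sin(1.1-angle), -cos(1.1-angle)). Friction 0.06 N m, no spring: stays where left.
- knob: Blue round upright knob on the end of the cam lever, 22 mm diameter, 46 mm high (83 to 129 mm above the table, the lever's arm just under it). Origin at its middle. It turns freely on its own upright axis, so the gripper need not turn with the lever. Sliding it along the scale moves the leg; swinging it about the pivot moves the lever.
- glass_a: Clear upturned drinking glass, 72 mm wide, 120 mm high; a loose bystander to leave alone; origin at the centre of its underside.
- glass_b: Clear upturned drinking glass, 72 mm wide, 120 mm high; a loose bystander to leave alone; origin at the centre of its underside.
- glass_c: Clear upturned drinking glass, 72 mm wide, 120 mm high; a loose bystander to leave alone; origin at the centre of its underside.
- tape_roll: Roll of brown packing tape lying flat, 90 mm wide, 30 mm high; a loose bystander to leave alone; origin at the centre of its underside.
- marker: White marker pen with black cap, 120 mm long, 16 mm thick; a loose bystander to leave alone; origin at the centre of its underside.
- coasters: Stack of round cork coasters, 90 mm wide, 20 mm high; a loose bystander to leave alone; origin at the centre of its underside.
- cleaner: Green bottle of cleaner, 60 mm wide, 170 mm high; a loose bystander to leave alone; origin at the centre of its underside.
Mind the look-alikes: they are no part of the job. Leave any orange or pink look-alike of the carton_a alone.

How it is judged:
By the outcome, as a careful person would: the job done as asked, in the order asked, and still so for the second after the job is handed in, while the arm keeps its last pose, push and grip.
It also fails if it takes over 72 s, if anything falls off the work surface, if the arm or the gripper's body presses on something with over 40 N, if the wrist force passes 120 N, or if a joint passes its speed limit or range.

## Working session

There is one attempt and no reset: what is moved stays moved. The work goes in short steps, Python scripts to look and compute and a shell command to move; the robot and the scene stay as the last step left them, time stands still between calls to the robot, and variables do not carry over. Pictures are saved under pics/ and viewed, and the job is handed in when it is done.

```bash
ls; mkdir -p pics; python3 - <<'E'
from cell import ctrl, imaging
import cv2
s=ctrl.read_state()
for k,v in s.items(): print(k,v)
for n in ["scene","top","wrist"]:
    d=imaging.get_image(n)
    cv2.imwrite(f"pics/{n}0.png",d["img"][:,:,::-1])
    print(n,d["fx"],d["fy"],d["cx"],d["cy"],d["dist"]); print(d["R"],d["t"])
E
```

```text
pics
clock 0.0
qpos [ 1.17620072  0.62935305  0.03846823  1.5183587  -0.02701152  0.99628872
 -0.02000647]
qd [ 8.65781185e-04  6.04505953e-05 -8.56221694e-04 -2.03458286e-04
  9.30426945e-04  4.71697801e-04  7.74655777e-04]
tau [ 1.44542469e-04 -5.63414204e+01  1.22631546e+00 -1.93444848e+01
  1.09642575e-02  1.05832180e-02  2.81788527e-05]
eef_pos [ 209.70411538 -614.59100324  230.3880482 ]
tool_rot [-1.57268515e+00 -3.08800033e-05 -2.81283080e+00]
force [ 0.384798    0.20815632 -0.554161  ]
torque [-0.02121882  0.02740083 -0.01090835]
width 85.27407477796203
scene 400.5224008710745 400.5224008710745 314.9815970067702 203.63133002022244 [-0.01562909  0.          0.          0.          0.        ]
[[ 0.01317904  0.99990298  0.00450986]
 [ 0.71468625 -0.00626521 -0.69941712]
 [-0.69932101  0.01244078 -0.71469948]] [  54.966979   -293.75496665 1715.14403309]
top 508.7596570811706 508.7596570811706 320.47375868253226 195.0429490256857 [-0.11582523  0.          0.          0.          0.        ]
[[-1.37869522e-02 -9.99904949e-01 -1.13559633e-04]
 [-9.96881562e-01  1.37540898e-02 -7.77044103e-02]
 [ 7.76985863e-02 -9.58101483e-04 -9.96976435e-01]] [ -56.22450991  538.05896451 1289.57710459]
wrist 289.74202630931956 289.74202630931956 321.52903337747745 197.8021820076664 [0.00067883 0.         0.         0.         0.        ]
[[ 0.32336547 -0.9462685  -0.00327088]
 [-0.90796804 -0.31124699  0.28056969]
 [-0.26651232 -0.08775669 -0.95982808]] [-649.60314492  -36.2927976   379.00357222]
```

View pics/scene0.png

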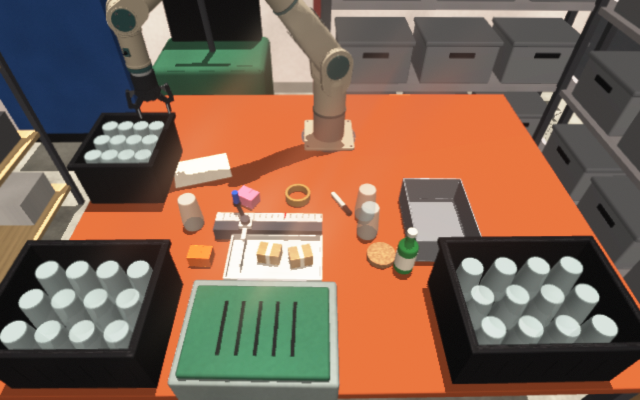

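View pics/top0.png

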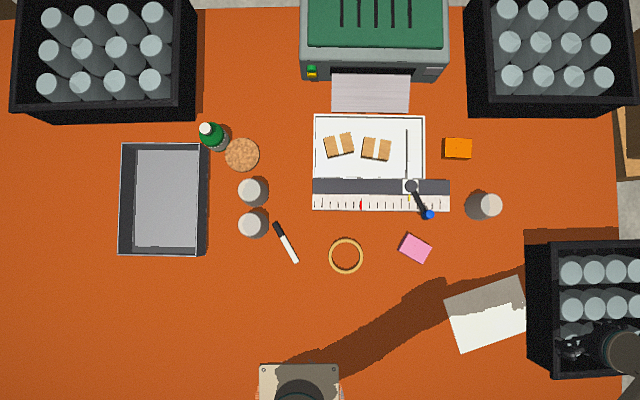

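View pics/wrist0.png

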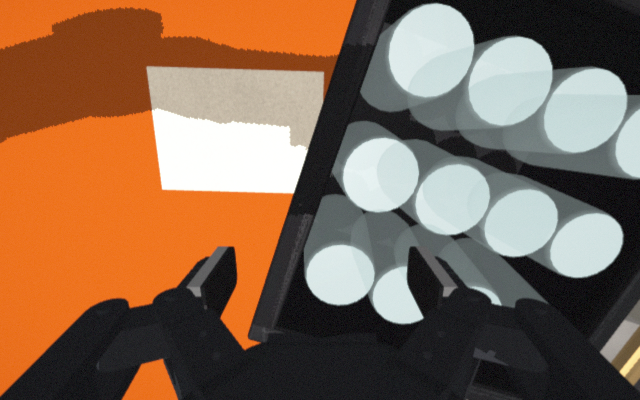

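The top view shows the tray around (370,145), with the cartons at (338,145) and (376,150). The tote is at (163,200), the knob at (428,215), the red mark near (361,204) and the pointer near (408,198). Next I'll write helpers and zoom in.

```bash
cat > h.py <<'E'
import numpy as np, cv2
from cell import ctrl, imaging
from scipy.spatial.transform import Rotation as Ro
def K(d): return np.array([[d["fx"],0,d["cx"]],[0,d["fy"],d["cy"]],[0,0,1.]])
def ray(d,uv):
    p=cv2.undistortPoints(np.array([[uv]],float),K(d),np.array(d["dist"],float))[0,0]
    R=np.array(d["R"]);t=np.array(d["t"])
    return -R.T@t, R.T@np.array([p[0],p[1],1.])
def onz(d,uv,z):
    c,r=ray(d,uv); return c+r*(z-c[2])/r[2]
def proj(d,X):
    R=np.array(d["R"]);t=np.array(d["t"],float)
    return cv2.projectPoints(np.array(X,float).reshape(-1,1,3),cv2.Rodrigues(R)[0],t,K(d),np.array(d["dist"],float))[0][:,0]
def zoom(d,box,f,name):
    x0,y0,x1,y1=box
    c=cv2.resize(d["img"][y0:y1,x0:x1,::-1],None,fx=f,fy=f,interpolation=cv2.INTER_CUBIC); cv2.imwrite(name,c)
def blobs(m,amin=8):
    n,l,st,c=cv2.connectedComponentsWithStats(m.astype(np.uint8))
    return [(i,st[i,4],c[i],st[i,:4],l==i) for i in range(1,n) if st[i,4]>=amin]
E
python3 - <<'E'
from h import *
d=imaging.get_image("top"); zoom(d,(300,100,460,230),5,"pics/t1.png")
s=imaging.get_image("scene"); zoom(s,(170,170,340,290),4.6,"pics/s1.png")
np.save("top.npy",d,allow_pickle=True); np.save("scene.npy",s,allow_pickle=True)
E
```

```text
(no output)
```

View pics/t1.png

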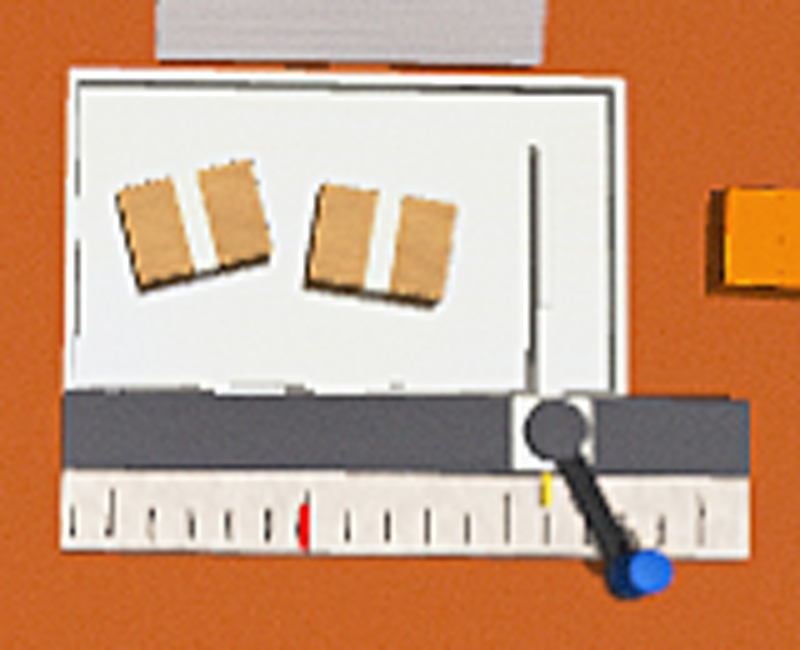

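View pics/s1.png

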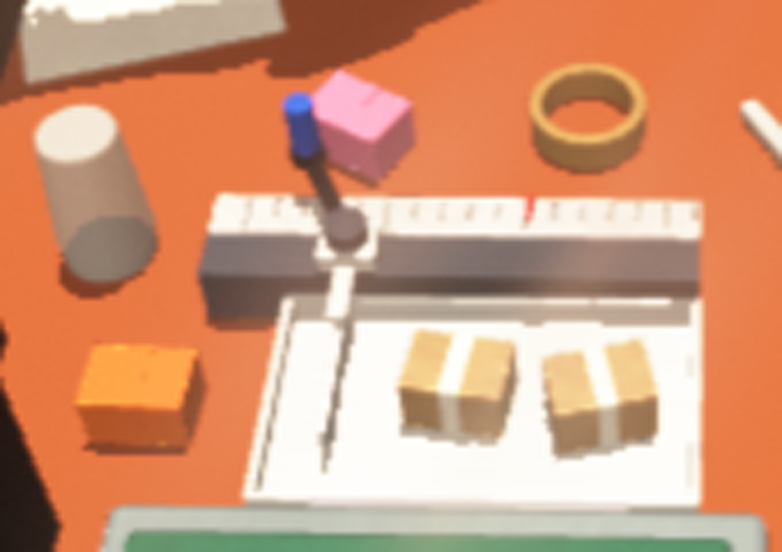

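```bash
python3 - <<'E'
from h import *
d=np.load("top.npy",allow_pickle=True).item(); s=np.load("scene.npy",allow_pickle=True).item()
def go(d,nm):
    im=cv2.cvtColor(d["img"],cv2.COLOR_RGB2HSV); h,S,v=[im[...,i].astype(int) for i in range(3)]
    r,g,b=[d["img"][...,i].astype(int) for i in range(3)]
    print(nm)
    for n,m in dict(red=(r>150)&(g<70)&(b<70),yel=(h>22)&(h<33)&(S>150)&(v>150),blue=(h>100)&(h<125)&(S>150)&(v>120),tan=(h>9)&(h<22)&(S>60)&(S<150)&(v>165)).items():
        for i,a,c,bb,mm in blobs(m,4):
            if a<6000 and 170<c[0]<500: print(n,a,c.round(1),bb)
    return
go(d,"top"); go(s,"scene")
# machine frame from rail/ledge/tray corners in top zoom (px/5+offset)
def P(u,v): return ((u+.5)/5-.5+300,(v+.5)/5-.5+100)
for n,(u,v,z) in dict(ledgeBL=(62,550,45),ledgeBR=(749,556,45),railTL=(62,394,50),railTR=(749,399,50),trayTL=(70,70,30),trayTR=(627,79,30),trayBL=(66,390,30)).items():
    print(n,onz(d,P(u,v),z).round(1))
E
```

```text
top
red 6 [266.5   7. ] [264   7   6   1]
red 16 [360.5 204.5] [360 201   2   8]
yel 25 [311.   73.9] [307  72   9   4]
yel 10 [408.6 197.9] [408 195   2   6]
blue 58 [429.3 213.7] [426 210   8   9]
tan 23 [368. 114.] [357 114  23   1]
tan 9 [420. 115.] [416 115   9   1]
tan 16 [313.  126.5] [313 119   1  16]
tan 201 [346.6 142. ] [339 132  15  21]
tan 212 [330.8 145.6] [324 136  15  20]
tan 211 [368.3 146.7] [362 137  14  20]
tan 886 [241.6 154.2] [225 138  34  34]
tan 200 [384.3 149.1] [378 139  13  21]
tan 8 [312.  173.5] [312 170   1   8]
tan 258 [345.7 255.4] [329 239  34  35]
tan 5 [258. 388.] [258 386   1   5]
tan 12 [340.1 389.5] [339 386   3   8]
tan 4 [256.5 395. ] [255 395   4   1]
tan 11 [340.3 397.3] [339 395   5   5]
scene
red 5 [433. 393.] [431 393   5   1]
red 5 [381. 394.] [379 394   5   1]
blue 13 [234.4 192.6] [233 191   4   4]
tan 6 [306.8   9.3] [305   8   4   4]
tan 7 [313.1  13.9] [312  12   4   5]
tan 21 [327.8  54.8] [324  49   8  12]
tan 9 [399.   93.8] [396  93   7   2]
tan 40 [293.5  94. ] [274  94  40   1]
tan 89 [308. 129.] [303 119  11  23]
tan 255 [347
[... 802 characters left out ...]
n 61 [323.1 261.8] [321 234  13  48]
tan 43 [225.4 260.5] [222 242   8  38]
tan 118 [262.2 249.1] [256 242  12  22]
tan 213 [275.3 254. ] [269 243  13  22]
tan 526 [381.  253.1] [367 242  30  23]
tan 140 [306.8 252.4] [302 244  11  22]
tan 156 [293.5 254.6] [288 246  13  21]
tan 4 [257.  258.5] [257 257   1   4]
tan 4 [296.5 267. ] [295 267   4   1]
tan 9 [201. 279.] [197 279   9   1]
tan 10 [336.  290.5] [336 286   1  10]
tan 13 [337. 324.] [337 318   1  13]
tan 11 [338. 360.] [338 355   1  11]
ledgeBL [498.8 -41.7  45. ]
ledgeBR [ 490.7 -390.7   45. ]
railTL [577.4 -42.8  50. ]
railTR [ 570.4 -392.1   50. ]
trayTL [749.  -48.7  30. ]
trayTR [ 741.3 -339.3   30. ]
trayBL [581.7 -44.6  30. ]
```

```bash
python3 - <<'E'
from h import *
d=np.load("top.npy",allow_pickle=True).item()
yaw=-0.023; c,sn=np.cos(yaw),np.sin(yaw); R=np.array([[c,-sn],[sn,c]])
def P(u,v): return ((u+.5)/5-.5+300,(v+.5)/5-.5+100)
O=[]
for (u,v,z),m in [((62,550,45),(-165,145)),((749,556,45),(-165,-205)),((62,394,50),(-85,145)),((749,399,50),(-85,-205))]:
    o=onz(d,P(u,v),z)[:2]-R@np.array(m); O.append(o); print(o.round(1))
O=np.mean(O,0); print("O",O)
M=lambda p:(R.T@(p[:2]-O)).round(1)
for n,uv,z in [("mark",(360.5,204.5),45),("pointer",(408.6,197.9),50),("knobtop",(428.8,213.5),127)]:
    p=onz(d,uv,z); print(n,p.round(1),M(p))
im=cv2.cvtColor(d["img"],cv2.COLOR_RGB2HSV); h,S,v=[im[...,i].astype(int) for i in range(3)]
tan=(h>9)&(h<22)&(S>60)&(S<150)&(v>165)
B=[b for b in blobs(tan,150) if 130<b[2][1]<155 and b[2][0]>300]
for nm,(lo,hi) in dict(a=(358,395),b=(320,358)).items():
    pts=np.concatenate([np.argwhere(b[4])[:,::-1] for b in B if lo<b[2][0]<hi])
    w=np.array([onz(d,(q[0],q[1]),54)[:2] for q in pts])
    r=cv2.minAreaRect(w.astype(np.float32)); print(nm,"rect",r, M(np.array(r[0])))
    cs=[np.array([onz(d,tuple(b[2]),54)[:2]])[0] for b in B if lo<b[2][0]<hi]
    dv=cs[0]-cs[1]; dv=dv*np.sign(dv[1]); print(" mid",np.mean(cs,0),"ydir yaw deg",np.degrees(np.arctan2(-dv[0],dv[1])), "machine",M(np.mean(cs,0)))
# tote
zoom(d,(100,120,260,270),5,"pics/tote.png")
E
```

```text
[ 660.4 -190.5]
[ 660.3 -189.6]
[ 659.1 -189.7]
[ 660.  -189.1]
O [ 659.97067176 -189.72894089]
mark [ 510.  -164.4   45. ] [-150.5   21.9]
pointer [ 524.7 -286.1   50. ] [-133.1  -99.5]
knobtop [ 481.5 -320.   127. ] [-175.4 -134.3]
a rect ((653.0010986328125, -206.30982971191406), (68.60942077636719, 49.193450927734375), 80.26461029052734) [ -6.6 -16.7]
 mid [ 652.59599359 -206.68439423] ydir yaw deg -9.456143077822736 machine [ -7.  -17.1]
b rect ((664.7345581054688, -111.47740173339844), (49.660404205322266, 68.9225845336914), 13.02662467956543) [ 3.  78.3]
 mid [ 664.24103618 -111.63503838] ydir yaw deg 12.30213595714383 machine [ 2.5 78.2]
```

View pics/tote.png

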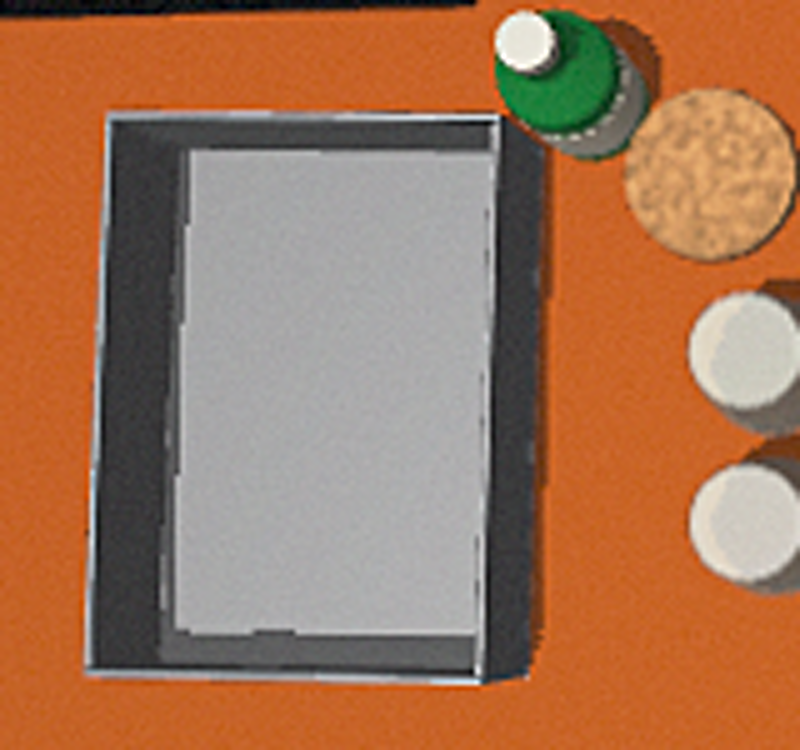

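```bash
cat >> h.py <<'E'
def to(x,y,z,yawdeg,f=1.0):
    s=ctrl.read_state(); p=np.array(s["eef_pos"]); R=Ro.from_euler('xyz',s["tool_rot"])
    T=Ro.from_euler('xyz',[-np.pi/2,0,np.radians(yawdeg)])
    sh=R.inv().apply(np.array([x,y,z])-p)/10; rv=np.degrees((R.inv()*T).as_rotvec())
    print("shift cm",sh.round(2),"turn deg",rv.round(1),"| now",p.round(1),np.degrees(s["tool_rot"]).round(1),"w",round(s["width"],1),"F",np.round(s["force"],1),"t",round(s["clock"],2))
E
python3 - <<'E'
from h import *
d=np.load("top.npy",allow_pickle=True).item()
def P(u,v): return ((u+.5)/5-.5+100,(v+.5)/5-.5+120)
C=[onz(d,P(u,v),100)[:2] for u,v in [(107,114),(500,115),(483,684),(88,675)]]
print(np.round(C,1), "centre",np.mean(C,0)); e=C[0]-C[3]; f=C[1]-C[2]; g=C[0]-C[1]
print(np.linalg.norm(e),np.linalg.norm(f),np.linalg.norm(g),np.degrees([np.arctan2(e[1],e[0]),np.arctan2(f[1],f[0])]))
w=imaging.get_image("wrist"); s=ctrl.read_state(); R=Ro.from_euler('xyz',s["tool_rot"])
print("cam in tool", R.inv().apply(-np.array(w["R"]).T@w["t"]-s["eef_pos"]))
to(653,-206.5,231,-99.6)
E
```

```text
[[669.4 431.2]
 [664.5 231.9]
 [386.4 239. ]
 [391.7 436.2]] centre [527.98071939 334.57848357]
277.7594951578645 278.222885854053 199.3529208762021 [-1.04418684 -1.46916892]
cam in tool [ -71.77910762 -141.18269186    1.0447396 ]
shift cm [-5.513e+01  2.000e-02 -2.436e+01] turn deg [  0.  -61.6  -0. ] | now [ 209.9 -615.   231. ] [ -90.     0.  -161.2] w 85.5 F [ 0.6 -0.7  1. ] t 0.3
```

```bash
python3 -m inch '[1,-4.5,0,-2,0,-5,0, 1,-9.2,0,-4,0,-10,0, 1,-13.8,0,-6,0,-15,0, 1,-18.4,0,-8.1,0,-20,0, 1,-23,0,-10.2,0,-26,0, 1,-27.6,0,-12.2,0,-31,0, 1,-32.2,0,-14.2,0,-37,0, 1,-36.8,0,-16.3,0,-43,0, 1,-41.4,0,-18.3,0,-49,0, 1,-46,0,-20.3,0,-55,0, 1,-50.5,0,-22.3,0,-61.6,0, 1,-55.1,0,-24.4,0,-61.6,0]'
python3 -m inch '[1,0,0,0,0,0,0,1,0,0,0,0,0,0]'
python3 - <<'E'
from h import *
to(653,-206.5,231,-99.6)
w=imaging.get_image("wrist"); cv2.imwrite("pics/w1.png",w["img"][:,:,::-1])
np.save("w1.npy",w,allow_pickle=True)
E
```

```text
clock: 1.5
eef_pos: [651.3, -207.6, 231.3]
tool_rot: [-1.571, -0.0, -1.736]
force: [1.3, -1.0, -0.4]
width: 85.4
clock: 1.7
eef_pos: [650.8, -206.8, 230.8]
tool_rot: [-1.571, 0.0, -1.735]
force: [-1.1, 0.4, -0.1]
width: 85.6
shift cm [-0.07 -0.02  0.21] turn deg [ 0.   0.2 -0. ] | now [ 650.8 -206.8  230.8] [-90.    0.  -99.4] w 85.6 F [-1.1  0.4 -0.1] t 1.7
```

View pics/w1.png

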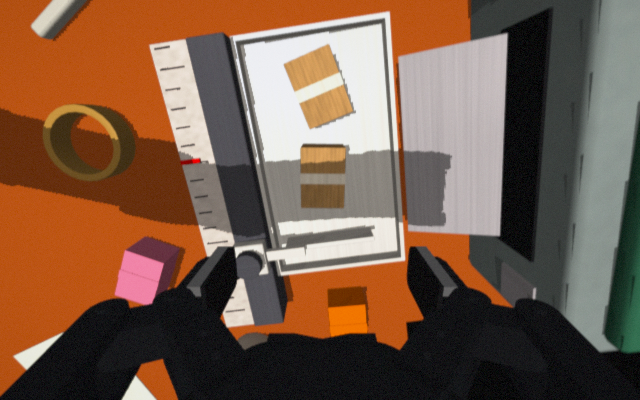

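```bash
python3 - <<'E'
from h import *
w=np.load("w1.npy",allow_pickle=True).item()
zoom(w,(170,30,370,230),3,"pics/w1z.png")
im=cv2.cvtColor(w["img"],cv2.COLOR_RGB2HSV); h,S,v=[im[...,i].astype(int) for i in range(3)]
tan=(h>9)&(h<22)&(S>70)&(S<190)
B=[b for b in blobs(tan,150) if 280<b[2][0]<360 and b[2][1]<215]
for b in B: print(b[1:4])
r,g,bb=[w["img"][...,i].astype(int) for i in range(3)]
for b in blobs((r>120)&(g<50)&(bb<50),5): print("red",b[1:4],onz(w,b[2],45).round(1))
yaw=-0.023; c,sn=np.cos(yaw),np.sin(yaw); R=np.array([[c,-sn],[sn,c]]); O=np.array([660,-189.7])
for b in blobs((h>22)&(h<33)&(S>150),4): print("yel",b[1:4],onz(w,b[2],50).round(1))
def M(p):return R.T@(p[:2]-O)
for uv,z in [((150,45),45),((233,36),30),((389,12),30),((404,261),30)]:
  print(M(onz(w,uv,z)).round(1))
E
```

```text
(np.int32(1464), array([311.25478142,  67.54303279]), array([284,  45,  55,  46], dtype=int32))
(np.int32(1357), array([326.34561533, 106.60722181]), array([300,  85,  53,  44], dtype=int32))
(np.int32(1286), array([322.69906687, 158.97978227]), array([300, 145,  46,  29], dtype=int32))
(np.int32(1037), array([322.14754098, 195.44262295]), array([301, 184,  44,  24], dtype=int32))
red (np.int32(71), array([190.02816901, 161.26760563]), array([180, 159,  20,   6], dtype=int32)) [ 507.3 -164.3   45. ]
[-162.1  143.4]
[-80.  143.6]
[ 85.  142.7]
[  82.9 -146.7]
```

View pics/w1z.png

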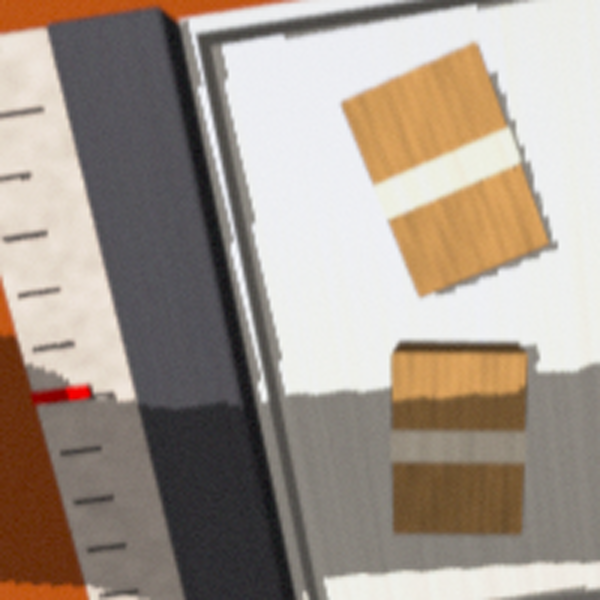

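```bash
python3 - <<'E'
from h import *
w=np.load("w1.npy",allow_pickle=True).item()
for n,q in dict(a=[(393,350),(526,351),(523,533),(393,533)],b=[(343,103),(475,43),(550,243),(420,295)]).items():
    C=np.array([onz(w,((u+.5)/3-.5+170,(v+.5)/3-.5+30),54)[:2] for u,v in q])
    e=C[0]-C[3]; f=C[1]-C[0]; print(n,C.mean(0).round(1),np.linalg.norm(e),np.linalg.norm(f),"yaw",np.degrees(np.arctan2(-e[0],e[1])),np.degrees(np.arctan2(f[1],f[0])))
to(652,-206.5,20,-99.8)
E
```

```text
a [ 652.8 -205.7] 69.76042820434341 48.21497692827332 yaw -10.503064737396528 -9.772988769281499
b [ 664.4 -111.6] 67.6373982737407 47.83232812237285 yaw 12.48427460801175 12.98563814154014
shift cm [-0.32 21.09  0.21] turn deg [0.1 0.2 0.1] | now [ 649.7 -209.1  230.9] [-90.1  -0.1 -99.6] w 85.5 F [ 0.2 -1.2 -0.2] t 1.75
```

```bash
cat >> h.py <<'E'
import json,os
def cmd():
    return json.load(open("cmd.json"))
def upd(sx,sy,sz,ty=0):
    p=cmd(); y=np.radians(p[3])
    p=[p[0]+10*(sx*np.cos(y)-sz*np.sin(y)),p[1]+10*(sx*np.sin(y)+sz*np.cos(y)),p[2]-10*sy,p[3]-ty]
    json.dump(p,open("cmd.json","w")); print("cmd",np.round(p,1))
def tgt(x,y,z,yaw):
    p=cmd(); a=np.radians(p[3]); dx,dy=(x-p[0])/10,(y-p[1])/10
    print("shift",round(dx*np.cos(a)+dy*np.sin(a),2),round((p[2]-z)/10,2),round(-dx*np.sin(a)+dy*np.cos(a),2),"turn y",round(p[3]-yaw,1))
E
python3 -m inch '[1,0,3,0,0,0,0, 1,0,7,0,0,0,0, 1,0,11,0,0,0,0, 1,0,14,0,0,0,0, 1,0,17,0,0,0,0, 1,0,19,0,0,0,0, 1,0,20.3,0,0,0,0, 1,0,21.1,0,0,0,0, 1,0,21.1,0,0,0,0, 1,0,21.1,0,0,0,0]'
python3 - <<'E'
from h import *
json.dump([209.918,-615.185,231.3,-161.16],open("cmd.json","w"))
upd(-55.1,0,-24.4,-61.6); upd(0,21.1,0)
w=imaging.get_image("wrist"); cv2.imwrite("pics/w2.png",w["img"][:,:,::-1])
E
```

```text
clock: 2.75
eef_pos: [650.8, -209.3, 21.3]
tool_rot: [-1.569, -0.0, -1.738]
force: [-0.0, -0.3, 0.2]
width: 85.3
cmd [ 652.6 -206.3  231.3  -99.6]
cmd [ 652.6 -206.3   20.3  -99.6]
```

View pics/w2.png

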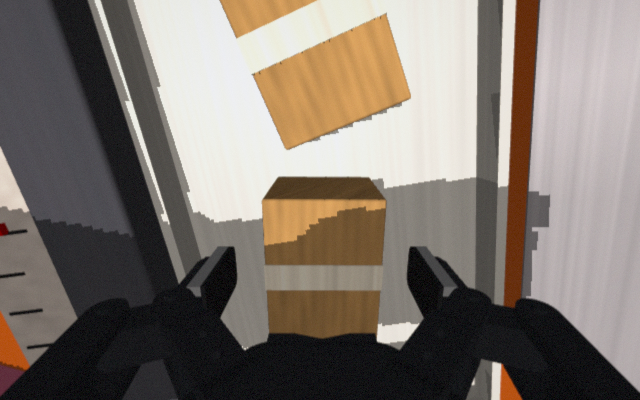

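The carton is centred between the pads, with its band at row 278, so I'll close on it.

```bash
python3 -m inch '[0,0,0,0,0,0,0, 0,0,0,0,0,0,0, 0,0,0,0,0,0,0, 0,0,0,0,0,0,0, 0,0,0,0,0,0,0, 0,0,0,0,0,0,0, 0,0,0,0,0,0,0, 0,0,0,0,0,0,0]'
python3 - <<'E'
from h import *
tgt(594,332,230,-91.3); tgt(462,335,230,-91.3)
E
```

```text
clock: 3.6
eef_pos: [650.9, -208.8, 21.2]
tool_rot: [-1.569, -0.0, -1.738]
force: [-0.2, -0.5, 5.6]
width: 49.8
shift -52.11 -20.97 -14.72 turn y -8.3
shift -50.22 -20.97 -27.79 turn y -8.3
```

```bash
python3 -m inch '[0,0,-1,0,0,0,0, 0,0,-3,0,0,0,0, 0,0,-6,0,0,0,0, 0,0,-10,0,0,0,0, 0,0,-14,0,0,0,0, 0,0,-17.5,0,0,0,0, 0,0,-20,0,0,0,0, 0,0,-21,0,0,0,0, 0,0,-21,0,0,0,0]'
python3 - <<'E'
from h import *
upd(0,-21,0)
tgt(594,333,231,-91.3)
d=imaging.get_image("top"); zoom(d,(300,100,460,230),5,"pics/t2.png")
E
```

```text
clock: 4.5
eef_pos: [650.5, -208.8, 231.5]
tool_rot: [-1.569, -0.0, -1.738]
force: [-1.2, 0.2, -2.1]
width: 49.1
cmd [ 652.6 -206.3  230.3  -99.6]
shift -52.21 -0.07 -14.74 turn y -8.3
```

View pics/t2.png

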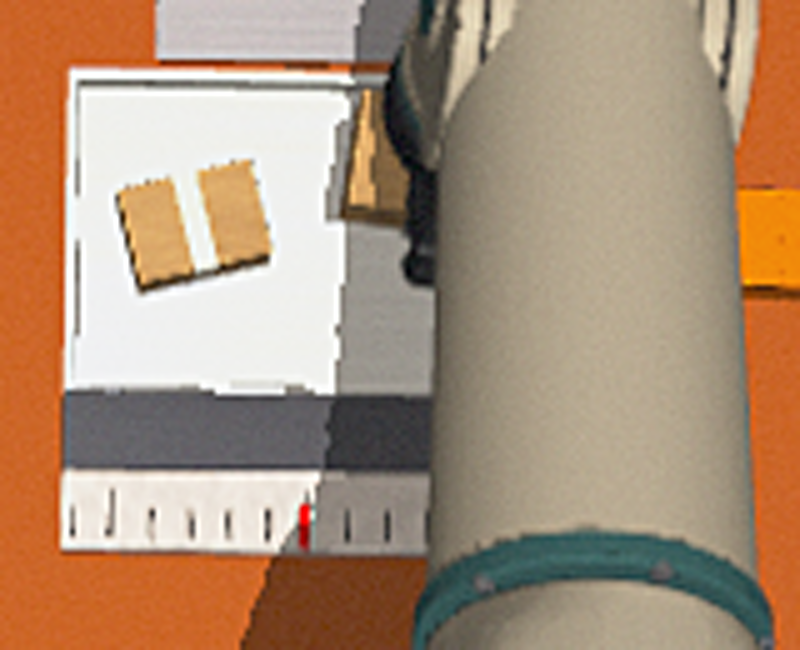

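Carton a is held and carton b hasn't moved. Now I'll carry it to the tote at height 230, above the 170 mm bottle.

```bash
python3 -m inch '[0,-2,0,-0.6,0,0,0, 0,-6,0,-1.7,0,-1,0, 0,-11,0,-3.1,0,-2,0, 0,-16,0,-4.5,0,-3,0, 0,-21,0,-5.9,0,-4,0, 0,-26,0,-7.3,0,-5,0, 0,-31,0,-8.8,0,-6,0, 0,-36,0,-10.2,0,-7,0, 0,-41,0,-11.6,0,-8,0, 0,-45.5,0,-12.8,0,-8.3,0, 0,-49,0,-13.8,0,-8.3,0, 0,-51,0,-14.4,0,-8.3,0]'
python3 -m inch '[0,-1.21,0,-0.34,0,0,0, 0,-1.21,0,-0.34,0,0,0, 0,-1.21,0,-0.34,0,0,0]'
python3 - <<'E'
from h import *
upd(-51,0,-14.4,-8.3); print(ctrl.read_state()["eef_pos"])
d=imaging.get_image("top"); zoom(d,(60,80,300,270),3,"pics/t3.png")
d=imaging.get_image("wrist"); cv2.imwrite("pics/w3.png",d["img"][:,:,::-1]); np.save("w3.npy",d,allow_pickle=True)
E
```

```text
clock: 5.75
eef_pos: [589.1, 324.4, 227.6]
tool_rot: [-1.576, 0.002, -1.586]
force: [0.5, 0.5, -0.6]
width: 49.1
clock: 6.05
eef_pos: [590.1, 327.8, 229.2]
tool_rot: [-1.572, -0.003, -1.595]
force: [0.2, -0.6, -1.3]
width: 49.1
cmd [595.3 320.5 230.3 -91.3]
[590.06002702 327.83646753 229.17460054]
```

View pics/t3.png

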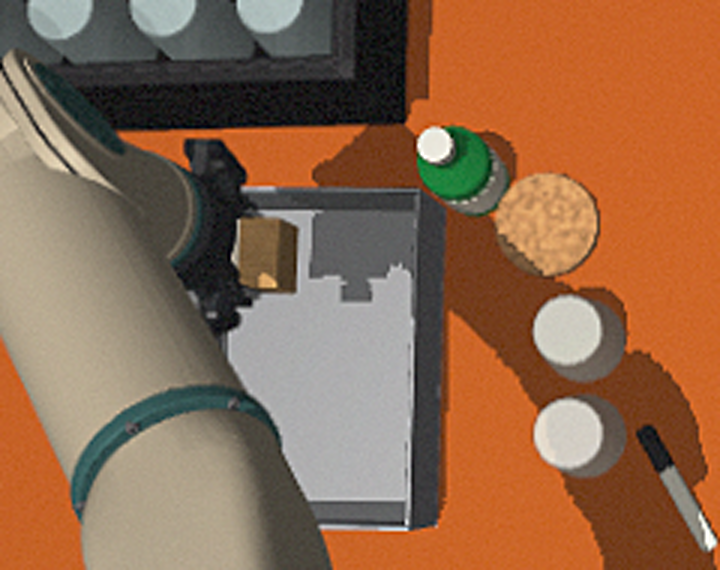

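View pics/w3.png

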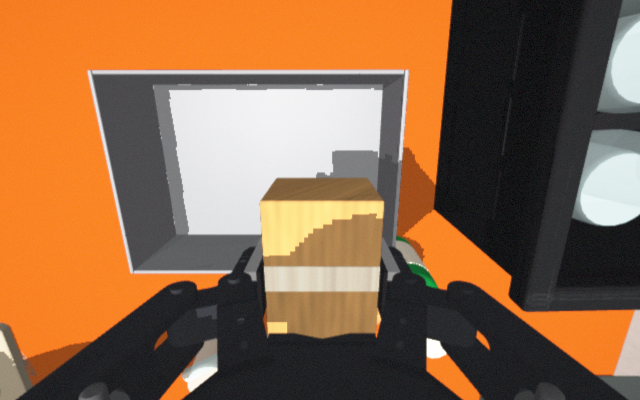

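```bash
python3 - <<'E'
from h import *
upd(-1.21,0,-0.34)
d=np.load("w3.npy",allow_pickle=True).item()
for uv in [(92,72),(407,72),(133,270)]: print(onz(d,uv,100).round(1))
print("floor corners z4")
for uv in [(168,90),(383,90),(186,235)]: print(onz(d,uv,4).round(1))
tgt(594,333,16,-91.3)
E
```

```text
cmd [592.2 332.7 230.3 -91.3]
[395.7 436.6 100. ]
[667.6 430.  100. ]
[391.  244.4 100. ]
floor corners z4
[411.1 428.4   4. ]
[666.6 422.1   4. ]
[403.2 241.7   4. ]
shift -0.04 21.43 0.18 turn y 0.0
```

```bash
python3 -m inch '[0,0,2,0,0,0,0, 0,0,5,0,0,0,0, 0,0,9,0,0,0,0, 0,0,13,0,0,0,0, 0,0,16.5,0,0,0,0, 0,0,19,0,0,0,0, 0,0,20.5,0,0,0,0, 0,0,21,0,0,0,0, 0,0,21.2,0,0,0,0, 0,0,21.2,0,0,0,0]'
python3 -m inch '[0,0,0.1,0,0,0,0, 0,0,0.1,0,0,0,0]'
python3 -m inch '[0,0,0.1,0,0,0,0, 0,0,0.1,0,0,0,0]'
```

```text
clock: 7.15
eef_pos: [590.7, 330.6, 19.6]
tool_rot: [-1.569, 0.001, -1.593]
force: [0.6, 0.2, -1.8]
width: 49.2
clock: 7.35
eef_pos: [590.4, 330.7, 18.4]
tool_rot: [-1.569, 0.001, -1.593]
force: [-0.0, 0.5, -1.4]
width: 49.4
clock: 7.55
eef_pos: [589.8, 330.4, 16.6]
tool_rot: [-1.57, 0.0, -1.593]
force: [-0.4, 0.0, -1.7]
width: 49.1
```

```bash
python3 -m inch '[0,0,0.1,0,0,0,0, 0,0,0.1,0,0,0,0]'
python3 -m inch '[0,0,0.1,0,0,0,0, 0,0,0.1,0,0,0,0]'
python3 -m inch '[0,0,0.05,0,0,0,0, 0,0,0.05,0,0,0,0]'
```

```text
clock: 7.75
eef_pos: [589.8, 330.4, 15.3]
tool_rot: [-1.571, 0.0, -1.593]
force: [0.5, 0.1, -1.7]
width: 49.4
clock: 7.95
eef_pos: [589.8, 330.3, 15.2]
tool_rot: [-1.571, -0.0, -1.593]
force: [-1.1, -1.8, 5.3]
width: 49.6
clock: 8.15
eef_pos: [589.8, 330.4, 15.2]
tool_rot: [-1.57, -0.0, -1.593]
force: [-3.0, -1.3, 7.7]
width: 49.2
```

The carton is on the floor, with the force up to +7.7 N. I'll open and retreat.

```bash
python3 -m inch '[0.85,0,0,0,0,0,0, 0.85,0,0,0,0,0,0, 0.85,0,0,0,0,0,0, 0.85,0,0,0,0,0,0, 0.85,0,0,0,0,0,0, 0.85,0,-2,0,0,0,0, 0.85,0,-5,0,0,0,0, 0.85,0,-9,0,0,0,0, 0.85,0,-14,0,0,0,0, 0.85,0,-18,0,0,0,0, 0.85,0,-21,0,0,0,0, 0.85,0,-21.7,0,0,0,0]'
python3 - <<'E'
from h import *
upd(0,21.65,0); upd(0,-21.7,0)
tgt(664.5,-111.5,230,-77.3)
d=imaging.get_image("top"); zoom(d,(60,80,300,270),3,"pics/t4.png")
d=imaging.get_image("wrist"); cv2.imwrite("pics/w4.png",d["img"][:,:,::-1])
E
```

```text
clock: 9.35
eef_pos: [591.6, 331.7, 235.5]
tool_rot: [-1.564, 0.004, -1.593]
force: [-0.1, 0.1, 0.1]
width: 72.7
cmd [592.2 332.7  13.8 -91.3]
cmd [592.2 332.7 230.8 -91.3]
shift 44.25 0.08 8.21 turn y -14.0
```

View pics/w4.png

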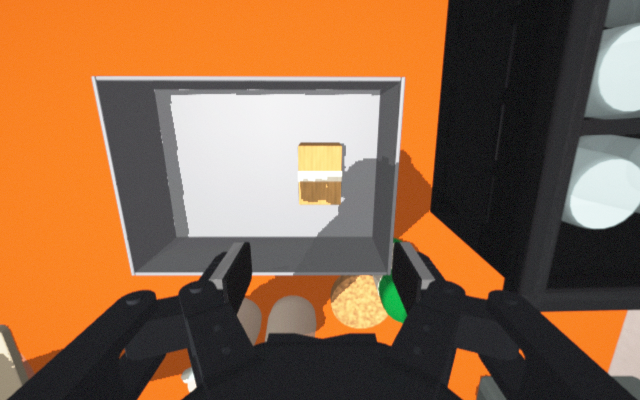

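Carton a sits flat in the tote at (320,174). Next is carton b.

```bash
python3 -m inch '[1,2.5,0,0.5,0,-1,0, 1,7,0,1.3,0,-2,0, 1,12,0,2.2,0,-4,0, 1,17,0,3.2,0,-5.5,0, 1,22,0,4.1,0,-7,0, 1,27,0,5,0,-9,0, 1,32,0,5.9,0,-11,0, 1,36.5,0,6.8,0,-12.5,0, 1,40,0,7.4,0,-13.5,0, 1,43,0,8,0,-14,0, 1,44.25,0,8.2,0,-14,0, 1,44.25,0,8.2,0,-14,0]'
python3 -m inch '[1,0,0,0,0,0,0,1,0,0,0,0,0,0]'
python3 - <<'E'
from h import *
upd(44.25,0,8.2,-14)
tgt(664.5,-111.5,20.3,-77.3)
d=imaging.get_image("wrist"); zoom(d,(170,60,470,360),2,"pics/w5.png")
E
```

```text
clock: 10.65
eef_pos: [660.9, -116.0, 228.7]
tool_rot: [-1.574, 0.0, -1.352]
force: [0.0, 0.5, -0.9]
width: 85.2
clock: 10.85
eef_pos: [661.8, -110.5, 230.6]
tool_rot: [-1.571, 0.002, -1.345]
force: [0.2, -0.1, 0.5]
width: 85.8
cmd [ 664.4 -111.5  230.8  -77.3]
shift 0.0 21.05 0.01 turn y 0.0
```

View pics/w5.png

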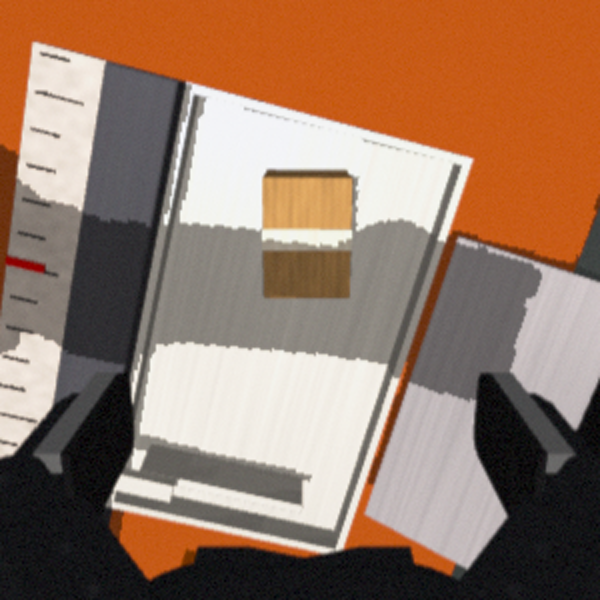

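```bash
python3 -m inch '[1,0,3,0,0,0,0, 1,0,7,0,0,0,0, 1,0,11,0,0,0,0, 1,0,14,0,0,0,0, 1,0,17,0,0,0,0, 1,0,19,0,0,0,0, 1,0,20.3,0,0,0,0, 1,0,21.05,0,0,0,0, 1,0,21.05,0,0,0,0, 1,0,21.05,0,0,0,0]'
python3 - <<'E'
from h import *
upd(0,21.05,0)
d=imaging.get_image("wrist"); cv2.imwrite("pics/w6.png",d["img"][:,:,::-1])
E
```

```text
clock: 11.9
eef_pos: [662.8, -113.6, 21.4]
tool_rot: [-1.569, -0.0, -1.348]
force: [0.5, -0.3, 0.2]
width: 85.4
cmd [ 664.4 -111.5   20.3  -77.3]
```

View pics/w6.png

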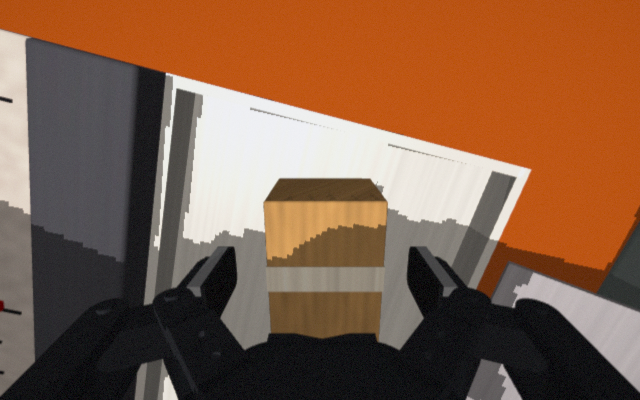

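Carton b is also centred between the pads. I'll close and lift.

```bash
python3 -m inch '[0,0,0,0,0,0,0, 0,0,0,0,0,0,0, 0,0,0,0,0,0,0, 0,0,0,0,0,0,0, 0,0,0,0,0,0,0, 0,0,0,0,0,0,0, 0,0,0,0,0,0,0, 0,0,0,0,0,0,0]'
python3 -m inch '[0,0,-1,0,0,0,0, 0,0,-3,0,0,0,0, 0,0,-6,0,0,0,0, 0,0,-10,0,0,0,0, 0,0,-14,0,0,0,0, 0,0,-17.5,0,0,0,0, 0,0,-20,0,0,0,0, 0,0,-21,0,0,0,0, 0,0,-21,0,0,0,0]'
python3 - <<'E'
from h import *
upd(0,-21,0)
tgt(464,336,230.3,-91.3)
E
```

```text
clock: 12.75
eef_pos: [662.9, -114.0, 21.4]
tool_rot: [-1.569, -0.001, -1.349]
force: [0.9, 0.3, 5.2]
width: 49.1
clock: 13.65
eef_pos: [662.3, -113.9, 231.4]
tool_rot: [-1.569, -0.001, -1.349]
force: [-0.0, 0.0, -2.1]
width: 49.0
cmd [ 664.4 -111.5  230.3  -77.3]
shift -48.07 0.0 -9.68 turn y 14.0
```

```bash
python3 -m inch '[0,-2,0,-0.4,0,0.5,0, 0,-6,0,-1.2,0,1.5,0, 0,-11,0,-2.2,0,3,0, 0,-16,0,-3.2,0,4.5,0, 0,-21,0,-4.2,0,6,0, 0,-26,0,-5.2,0,7.5,0, 0,-31,0,-6.2,0,9,0, 0,-36,0,-7.2,0,10.5,0, 0,-41,0,-8.3,0,12,0, 0,-45,0,-9.1,0,13,0, 0,-47.5,0,-9.6,0,14,0, 0,-48.1,0,-9.7,0,14,0]'
python3 -m inch '[0,0,0,0,0,0,0, 0,0,0,0,0,0,0,0,0,0,0,0,0,0]'
python3 - <<'E'
from h import *
upd(-48.1,0,-9.7,14)
d=imaging.get_image("wrist"); cv2.imwrite("pics/w7.png",d["img"][:,:,::-1])
E
```

```text
clock: 14.85
eef_pos: [457.4, 337.6, 228.4]
tool_rot: [-1.575, 0.0, -1.586]
force: [-0.3, -0.7, -2.2]
width: 49.3
clock: 15.15
eef_pos: [462.2, 331.7, 229.7]
tool_rot: [-1.571, -0.002, -1.596]
force: [-0.3, -0.6, -1.2]
width: 49.0
cmd [463.7 336.3 230.3 -91.3]
```

View pics/w7.png

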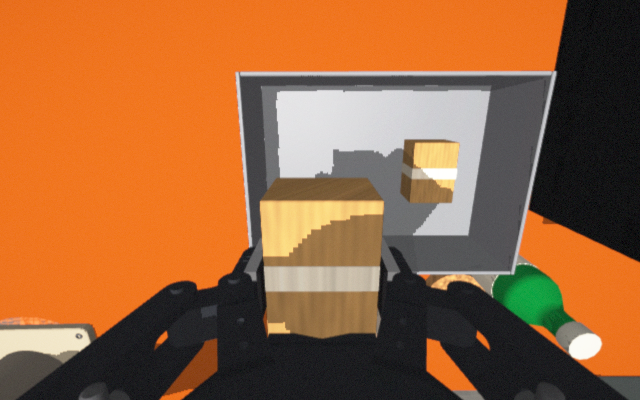

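```bash
python3 -m inch '[0,0,2,0,0,0,0, 0,0,5,0,0,0,0, 0,0,9,0,0,0,0, 0,0,13,0,0,0,0, 0,0,16.5,0,0,0,0, 0,0,19,0,0,0,0, 0,0,20.5,0,0,0,0, 0,0,21.1,0,0,0,0, 0,0,21.3,0,0,0,0, 0,0,21.3,0,0,0,0]'
python3 -m inch '[0,0,0.1,0,0,0,0, 0,0,0.1,0,0,0,0]'
python3 -m inch '[0,0,0.1,0,0,0,0, 0,0,0.1,0,0,0,0]'
python3 -m inch '[0,0,0.1,0,0,0,0, 0,0,0.1,0,0,0,0]'
```

```text
clock: 16.2
eef_pos: [462.1, 334.3, 18.2]
tool_rot: [-1.569, 0.001, -1.593]
force: [-0.4, 0.2, -1.9]
width: 49.3
clock: 16.4
eef_pos: [461.9, 334.3, 17.3]
tool_rot: [-1.569, 0.001, -1.593]
force: [-0.4, -1.0, -1.2]
width: 49.2
clock: 16.6
eef_pos: [461.4, 334.0, 15.6]
tool_rot: [-1.57, 0.0, -1.593]
force: [-0.6, -0.6, -1.9]
width: 49.6
clock: 16.8
eef_pos: [461.4, 334.0, 15.3]
tool_rot: [-1.57, 0.0, -1.593]
force: [-1.4, -1.0, 6.2]
width: 49.3
```

```bash
python3 -m inch '[0.85,0,0,0,0,0,0, 0.85,0,0,0,0,0,0, 0.85,0,0,0,0,0,0, 0.85,0,0,0,0,0,0, 0.85,0,0,0,0,0,0, 0.85,0,-2,0,0,0,0, 0.85,0,-5,0,0,0,0, 0.85,0,-9,0,0,0,0, 0.85,0,-14,0,0,0,0, 0.85,0,-18,0,0,0,0, 0.85,0,-21,0,0,0,0, 0.85,0,-21.7,0,0,0,0]'
python3 - <<'E'
from h import *
upd(0,21.6,0); upd(0,-21.7,0)
d=imaging.get_image("wrist"); cv2.imwrite("pics/w8.png",d["img"][:,:,::-1])
d=imaging.get_image("top"); zoom(d,(300,100,460,230),5,"pics/t8.png"); np.save("top8.npy",d,allow_pickle=True)
E
```

```text
clock: 18.0
eef_pos: [462.9, 335.3, 235.2]
tool_rot: [-1.565, 0.004, -1.593]
force: [-0.4, 0.2, -0.1]
width: 72.6
cmd [463.7 336.3  14.3 -91.3]
cmd [463.7 336.3 231.3 -91.3]
```

View pics/w8.png

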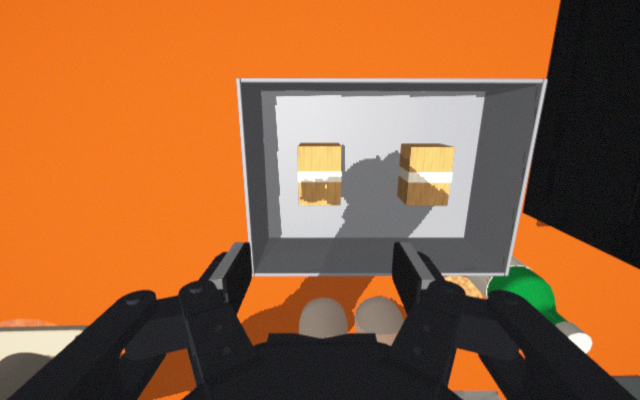

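View pics/t8.png

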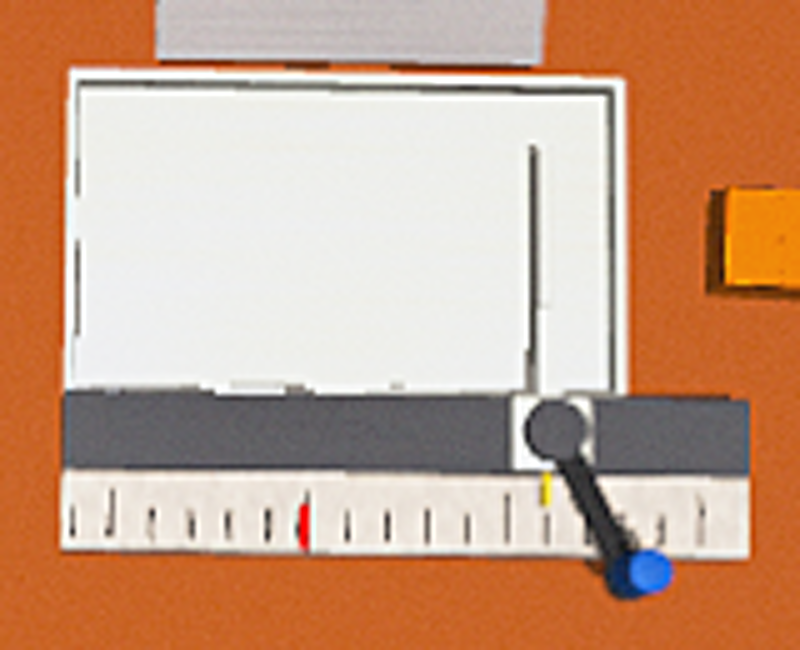

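Both cartons stand flat in the tote at (320,174) and (427,175), and the tray is empty. Next I'll measure the knob, pointer and mark more closely, and the nearby glass.

```bash
cat >> h.py <<'E'
yawM=-0.023; _c,_s=np.cos(yawM),np.sin(yawM); RM=np.array([[_c,-_s],[_s,_c]]); OM=np.array([660,-189.7])
def M(p): return (RM.T@(np.array(p)[:2]-OM)).round(1)
def W(x,y): return (RM@np.array([x,y])+OM).round(1)
E
python3 - <<'E'
from h import *
d=np.load("top8.npy",allow_pickle=True).item()
def Z(u,v): return ((u+.5)/5-.5+300,(v+.5)/5-.5+100)
k=onz(d,Z(650,571),129); print("knob",k.round(1),M(k))
for uv in [(545,487),(545,475)]: print("ptr",M(onz(d,Z(*uv),50)),M(onz(d,Z(*uv),46)))
for uv in [(305,527)]: print("mark",M(onz(d,Z(*uv),45)))
print("glass r",onz(d,(491,205),120).round(1),"hub",M(onz(d,Z(555,430),90)))
r,g,b=[d["img"][...,i].astype(float) for i in range(3)]
# weighted centroids
wr=np.clip(r-np.maximum(g,b)-60,0,None)[198:212,355:367]; 
gb=d["img"][193:206,402:416].astype(int); wy=np.clip(gb[...,1]-gb[...,2]-30,0,None)*(gb[...,0]>120)
for n,w,x0,y0,z in [("mark",wr*((d["img"][198:212,355:367,1]<170)),355,198,45),("ptr",wy,402,193,48)]:
    yy,xx=np.mgrid[0:w.shape[0],0:w.shape[1]]; u=(w*xx).sum()/w.sum()+x0; v=(w*yy).sum()/w.sum()+y0; print(n,u,v,M(onz(d,(u,v),z)))
tgt(481,-320.6,235,-91.3)
for t in [0,.2]: print(W(-105-80*np.sin(1.1-t),-99.5-80*np.cos(1.1-t)))
E
```

```text
knob [ 480.7 -321.4  129. ] [-176.2 -135.8]
ptr [-130.8  -99.5] [-130.5 -100.2]
ptr [-124.7  -99.5] [-124.4 -100.2]
mark [-151.8   21.6]
glass r [ 499.8 -474.   120. ] hub [-105.8  -97.6]
mark 360.3362894643491 205.22383824051082 [-152.4   22.2]
ptr 408.82547169811323 197.29919137466308 [-131.4 -100.4]
shift 65.63 -0.37 3.17 turn y 0.0
[ 480.6 -321.4]
[ 488.9 -335. ]
```

```bash
python3 -m inch '[1,2.5,0,0.1,0,0,0, 1,7,0,0.3,0,0,0, 1,12,0,0.6,0,0,0, 1,17,0,0.8,0,0,0, 1,22,0,1,0,0,0, 1,27,0,1.3,0,0,0, 1,32,0,1.5,0,0,0, 1,37,0,1.8,0,0,0, 1,42,0,2,0,0,0, 1,47,0,2.3,0,0,0, 1,52,0,2.5,0,0,0, 1,56.5,0,2.7,0,0,0]'
python3 -m inch '[1,4,0,0.2,0,0,0, 1,7,0,0.35,0,0,0, 1,9.2,0,0.45,0,0,0,1,9.2,0,0.45,0,0,0,1,9.2,0,0.45,0,0,0]'
python3 - <<'E'
from h import *
upd(56.5,0,2.7); upd(9.2,0,.45)
tgt(480.7,-321.2,88,-91.3)
d=imaging.get_image("wrist"); cv2.imwrite("pics/w9.png",d["img"][:,:,::-1]); np.save("w9.npy",d,allow_pickle=True)
E
```

```text
clock: 19.3
eef_pos: [474.2, -233.8, 229.2]
tool_rot: [-1.574, 0.001, -1.594]
force: [1.4, 0.9, -0.1]
width: 85.4
clock: 19.8
eef_pos: [477.3, -322.8, 229.3]
tool_rot: [-1.574, 0.003, -1.593]
force: [0.3, -0.1, 0.6]
width: 85.4
cmd [ 478.3 -229.2  231.3  -91.3]
cmd [ 480.8 -321.3  231.3  -91.3]
shift -0.01 14.33 -0.01 turn y 0.0
```

View pics/w9.png

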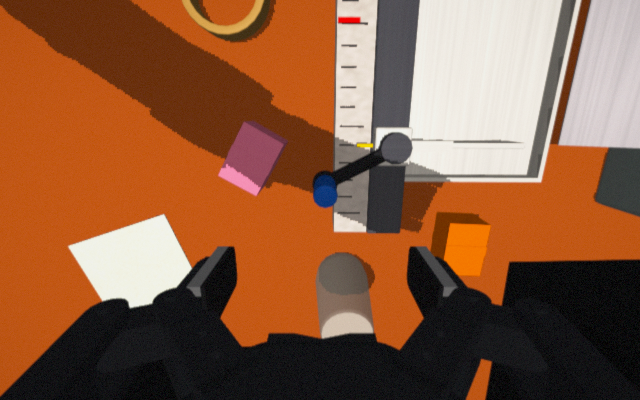

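```bash
python3 - <<'E'
from h import *
d=np.load("w9.npy",allow_pickle=True).item()
zoom(d,(280,0,440,220),2.7,"pics/w9z.png")
r,g,b=[d["img"][...,i].astype(int) for i in range(3)]
for n,m,z in [("red",(r>120)&(g<60)&(b<60),45),("yel",(r>120)&(g>100)&(b<60),48),("blue",(b>90)&(r<70)&(g<120),129)]:
    for q in blobs(m,4): print(n,q[1],q[2].round(1),q[3],onz(d,q[2],z).round(1),M(onz(d,q[2],z)))
E
```

```text
red 5 [139.   7.] [137   5   5   5] [ 301.6 -147.3   45. ] [-359.3   34.2]
red 4 [204.8   8.5] [204   7   2   4] [ 366.2 -150.    45. ] [-294.7   32.9]
red 105 [349.  20.] [339  18  21   5] [ 508.3 -163.3   45. ] [-152.3   22.9]
red 4 [159.5  22. ] [158  22   4   1] [ 319.4 -160.8   45. ] [-341.1   21.1]
red 4 [164.5  25.5] [163  24   4   4] [ 323.9 -164.    45. ] [-336.6   18. ]
red 4 [192.5  44.5] [191  44   4   2] [ 349.4 -181.7   45. ] [-310.7    0.9]
red 4 [73.5 59. ] [72 59  4  1] [ 224.8 -192.4   45. ] [-435.   -12.7]
red 4 [260.5  84.5] [259  83   4   4] [ 415.5 -221.2   45. ] [-243.7  -37.1]
red 4 [286.5 113.8] [285 113   4   2] [ 441.2 -251.3   45. ] [-217.3  -66.6]
red 13 [456. 213.] [450 213  13   1] [ 636.  -368.8   45. ] [ -19.8 -179.6]
red 4 [483.5 221.2] [482 220   4   3] [ 670.  -379.9   45. ] [  14.4 -189.9]
red 10 [453.5 222.1] [449 222  10   2] [ 634.3 -380.3   45. ] [ -21.3 -191.1]
red 11 [476. 223.] [471 223  11   1] [ 661.3 -382.    45. ] [   5.7 -192.2]
red 6 [432.  240.5] [432 238   1   6] [ 610.6 -403.7   45. ] [ -44.5 -215.1]
red 4 [445.  244.5] [445 243   
[... 1042 characters left out ...]

yel 10 [197.7  12.5] [194   8   9  10] [ 359.9 -154.3   48. ] [-300.9   28.5]
yel 33 [235.4  21.2] [220  11  31  15] [ 396.  -162.6   48. ] [-264.5   21. ]
yel 4 [252.5  21.5] [251  20   4   4] [ 412.9 -163.3   48. ] [-247.7   20.7]
yel 5 [215.   23.6] [213  23   5   2] [ 375.6 -164.3   48. ] [-284.9   18.9]
yel 4 [201.5  26. ] [200  25   4   3] [ 362.  -166.1   48. ] [-298.5   16.8]
yel 52 [365. 145.] [357 143  16   5] [ 526.2 -286.3   48. ] [-131.5  -99.6]
yel 4 [589.5 147. ] [588 147   4   1] [ 773.  -293.9   48. ] [ 115.4 -101.5]
yel 1899 [466.5 247.8] [444 224  47  52] [ 652.1 -412.9   48. ] [  -2.7 -223.4]
blue 419 [325.1 195.4] [314 184  24  23] [ 480.9 -320.3  129. ] [-176.1 -134.7]
```

View pics/w9z.png

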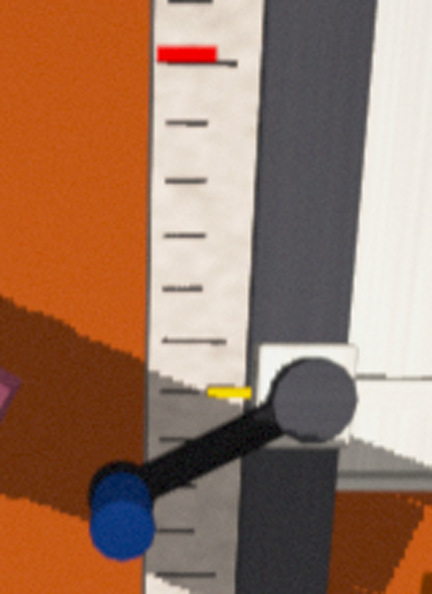

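```bash
python3 -m inch '[1,0,2,0,0,0,0, 1,0,5,0,0,0,0, 1,0,8.5,0,0,0,0, 1,0,11.5,0,0,0,0, 1,0,13.3,0,0,0,0, 1,0,14.3,0,0,0,0, 1,0,14.3,0,0,0,0, 1,0,14.3,0,0,0,0]'
python3 - <<'E'
from h import *
upd(0,14.3,0)
d=imaging.get_image("wrist"); cv2.imwrite("pics/w10.png",d["img"][:,:,::-1]); np.save("w10.npy",d,allow_pickle=True)
E
```

```text
clock: 20.65
eef_pos: [479.0, -323.1, 89.0]
tool_rot: [-1.57, -0.0, -1.592]
force: [-0.5, -0.5, 0.1]
width: 85.5
cmd [ 480.8 -321.3   88.3  -91.3]
```

View pics/w10.png

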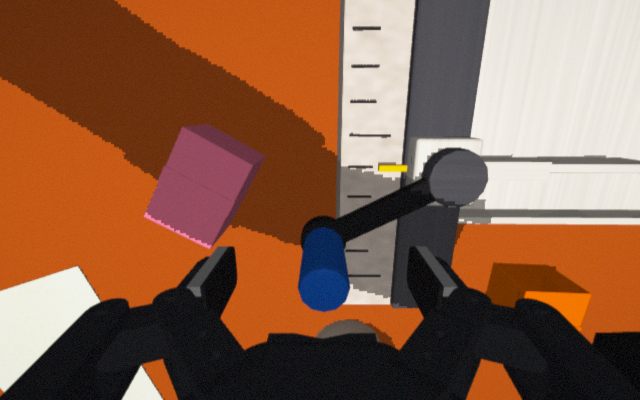

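```bash
python3 - <<'E'
from h import *
d=np.load("w10.npy",allow_pickle=True).item()
for p in [(480.8,-321.3,129),(480.8,-321.3,106),(478.9,-323.1,129)]: print(proj(d,[p]).round(1))
print(onz(d,(324,287),129))
E
python3 -m inch '[0,0,0,0,0,0,0, 0,0,0,0,0,0,0, 0,0,0,0,0,0,0, 0,0,0,0,0,0,0, 0,0,0,0,0,0,0, 0,0,0,0,0,0,0, 0,0,0,0,0,0,0, 0,0,0,0,0,0,0,0,0,0,0,0,0,0,0,0,0,0,0,0,0]'
python3 - <<'E'
from h import *
d=imaging.get_image("wrist"); cv2.imwrite("pics/w11.png",d["img"][:,:,::-1]); np.save("w11.npy",d,allow_pickle=True)
E
```

```text
[[324.2 291.4]]
[[323.7 263. ]]
[[319.6 295.4]]
[ 480.76312493 -319.28073774  129.        ]
clock: 21.7
eef_pos: [479.5, -323.9, 88.8]
tool_rot: [-1.569, -0.001, -1.593]
force: [5.5, -0.0, 4.4]
width: 20.6
```

View pics/w11.png

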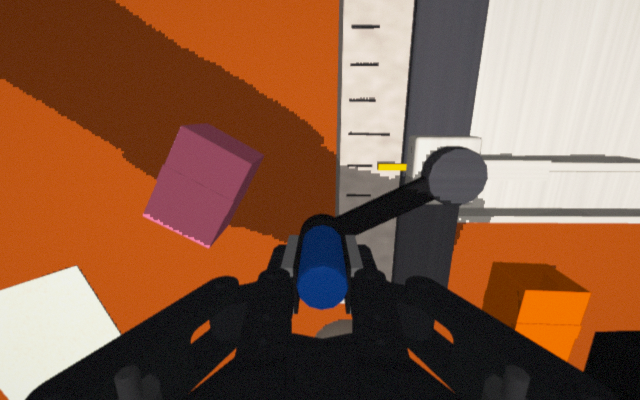

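Gripped, width 20.6 mm. The pointer is at (392,167). I'll slide along the scale about 10 cm and check.

```bash
python3 -m inch '[0,-0.3,0,0.03,0,0,0, 0,-1,0,0.05,0,0,0, 0,-2,0,0.05,0,0,0, 0,-3,0,0.05,0,0,0, 0,-4,0,0.05,0,0,0, 0,-5,0,0.05,0,0,0, 0,-6,0,0.05,0,0,0, 0,-7,0,0.05,0,0,0, 0,-8,0,0.05,0,0,0, 0,-9,0,0.05,0,0,0, 0,-10,0,0.05,0,0,0, 0,-10,0,0.05,0,0,0]'
python3 - <<'E'
from h import *
upd(-10,0,0.05)
d=imaging.get_image("wrist"); cv2.imwrite("pics/w12.png",d["img"][:,:,::-1]); np.save("w12.npy",d,allow_pickle=True)
r,g,b=[d["img"][...,i].astype(int) for i in range(3)]
for n,m,z in [("red",(r>120)&(g<60)&(b<60),45),("yel",(r>120)&(g>100)&(b<60),48)]:
    for q in blobs(m,25): print(n,q[1],q[2].round(1),q[3],M(onz(d,q[2],z)))
E
```

```text
clock: 22.95
eef_pos: [482.1, -224.4, 88.8]
tool_rot: [-1.569, -0.002, -1.592]
force: [4.0, -4.3, 2.5]
width: 20.9
cmd [ 483.5 -221.3   88.3  -91.3]
red 272 [360.3 129.4] [343 126  35   8] [-152.3   22.2]
yel 65 [94.  25.1] [86  1 24 53] [-303.    78.6]
yel 30 [196.4  11.2] [182   0  29  26] [-245.3   85.5]
yel 26 [204.8  41.7] [199  32  12  22] [-242.4   70.4]
yel 27 [209.1  98.6] [203  86  11  25] [-243.2   40. ]
yel 179 [392.3 166.6] [378 164  29   8] [-131.4   -0.6]
```

View pics/w12.png

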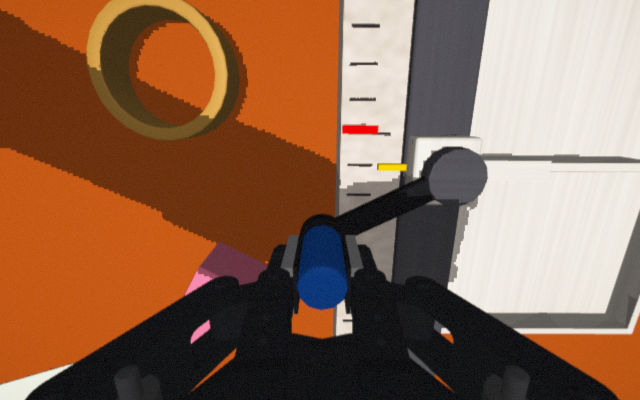

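```bash
python3 -m inch '[0,-0.8,0,0,0,0,0, 0,-1.6,0,0,0,0,0, 0,-2.1,0,0,0,0,0, 0,-2.28,0,0,0,0,0, 0,-2.28,0,0,0,0,0,0,-2.28,0,0,0,0,0]'
python3 - <<'E'
from h import *
upd(-2.28,0,0)
d=imaging.get_image("wrist"); zoom(d,(300,80,500,230),4,"pics/w13.png"); np.save("w13.npy",d,allow_pickle=True)
r,g,b=[d["img"][...,i].astype(int) for i in range(3)]
for n,m,z in [("red",(r>120)&(g<60)&(b<60),45),("yel",(r>120)&(g>100)&(b<60),48)]:
    for q in blobs(m,25):
        if q[2][0]>300: print(n,q[1],q[2].round(1),q[3],M(onz(d,q[2],z)),M(onz(d,q[2],46)))
d=imaging.get_image("top"); zoom(d,(300,100,460,230),5,"pics/t13.png")
E
```

```text
clock: 23.6
eef_pos: [482.6, -203.1, 88.8]
tool_rot: [-1.568, -0.003, -1.594]
force: [4.8, -3.9, 2.5]
width: 20.7
cmd [ 484.  -198.5   88.3  -91.3]
red 241 [358.4 162.9] [342 159  34   8] [-152.5   22.4] [-152.6   22.5]
yel 180 [392.  166.6] [377 164  30   7] [-131.4   20.5] [-131.    20.2]
```

View pics/w13.png

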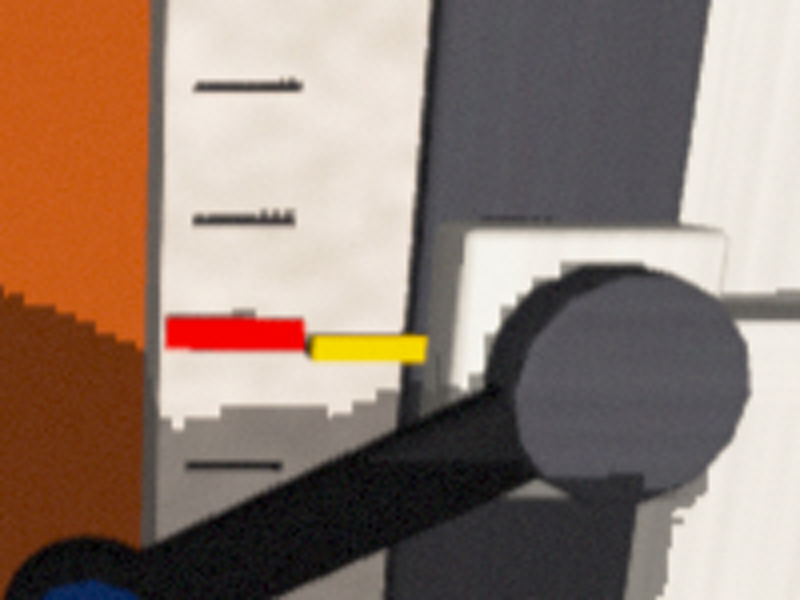

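View pics/t13.png

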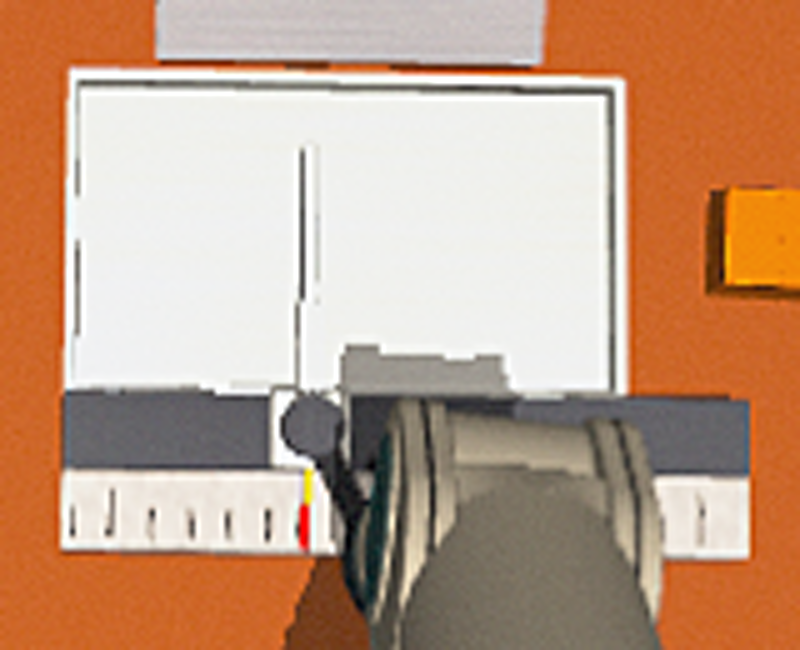

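The pointer is about 2 mm short of the mark in both views, so I'll nudge it.

```bash
python3 -m inch '[0,-0.2,0,0,0,0,0, 0,-0.2,0,0,0,0,0,0,-0.2,0,0,0,0,0]'
cat >> h.py <<'E'
def pm(nm):
    d=imaging.get_image("wrist"); cv2.imwrite(f"pics/{nm}.png",d["img"][:,:,::-1]); zoom(d,(240,50,440,200),4,f"pics/{nm}z.png"); np.save(nm+".npy",d,allow_pickle=True)
    r,g,b=[d["img"][...,i].astype(int) for i in range(3)]
    for n,m,z in [("red",(r>120)&(g<60)&(b<60),45),("yel",(r>120)&(g>100)&(b<60),47)]:
        for q in blobs(m,25):
            mm=M(onz(d,q[2],z))
            if -170<mm[0]<-115: print(n,q[1],q[2].round(1),q[3],mm)
E
python3 - <<'E'
from h import *
upd(-.2,0,0); pm("w14")
d=imaging.get_image("top"); zoom(d,(340,170,400,220),10,"pics/t14.png")
E
```

```text
clock: 24.0
eef_pos: [482.7, -201.5, 88.8]
tool_rot: [-1.568, -0.003, -1.595]
force: [5.8, -5.7, 2.9]
width: 20.8
cmd [ 484.  -196.5   88.3  -91.3]
red 265 [358.7 165.5] [342 162  34   8] [-152.3   22.3]
yel 182 [391.6 166.6] [377 164  30   7] [-131.5   22. ]
```

View pics/t14.png

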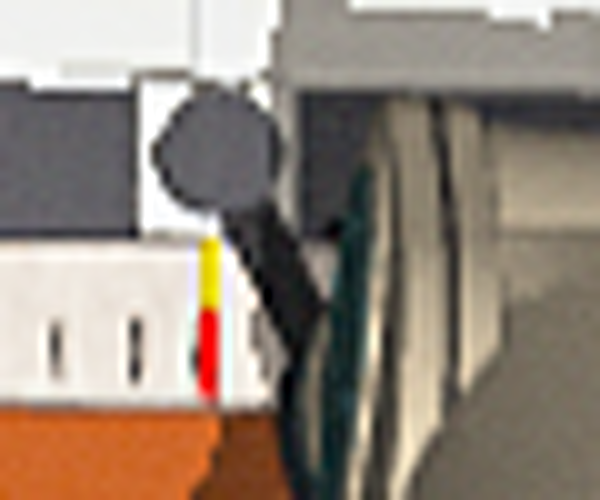

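View pics/w14z.png

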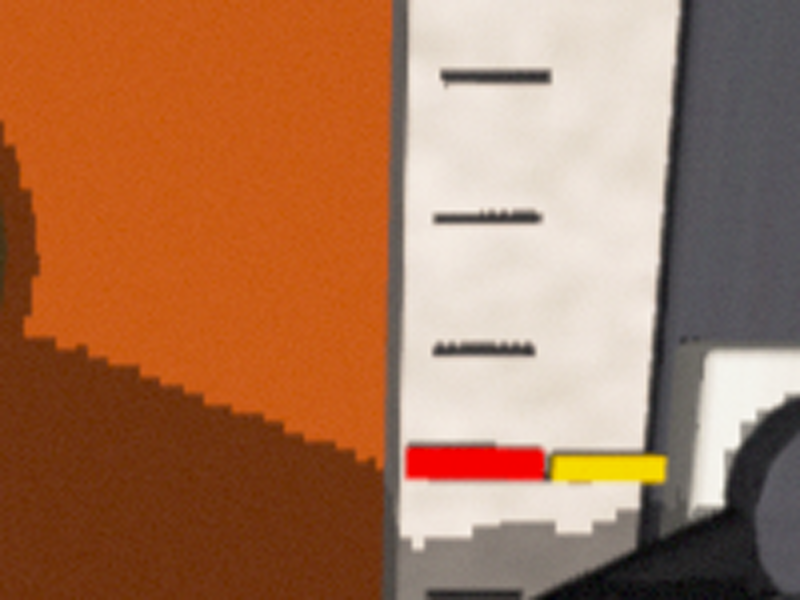

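The pointer is within about 0.3 mm of the mark with the lever still open. I'll swing along the arc, first half first.

```bash
python3 -m inch '[0,0.34,0,0.19,0,0,0, 0,0.69,0,0.4,0,0,0, 0,1.02,0,0.62,0,0,0, 0,1.34,0,0.86,0,0,0, 0,1.65,0,1.12,0,0,0, 0,1.95,0,1.39,0,0,0, 0,2.22,0,1.68,0,0,0, 0,2.49,0,1.98,0,0,0, 0,2.74,0,2.29,0,0,0, 0,2.97,0,2.61,0,0,0, 0,2.97,0,2.61,0,0,0]'
python3 - <<'E'
from h import *
upd(2.97,0,2.61); pm("w15"); print(M(cmd()[:2]))
E
```

```text
clock: 25.2
eef_pos: [502.6, -232.9, 88.6]
tool_rot: [-1.578, -0.004, -1.597]
force: [-5.2, -6.9, 12.3]
width: 20.5
cmd [ 509.5 -226.8   88.3  -91.3]
red 275 [327.  115.4] [309 112  36   8] [-152.4   22.3]
yel 192 [360.9 124.3] [347 121  29   8] [-131.7   17.1]
[-149.6  -40.5]
```

View pics/w15.png

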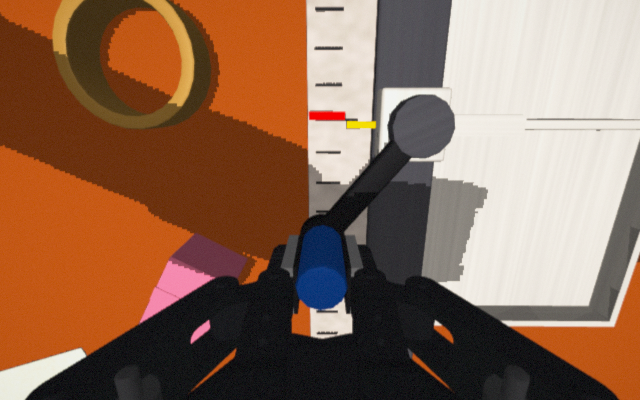

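The pointer has lagged to 17.1 and the force is up to 12 N. I'll let it settle and read again.

```bash
python3 -m inch '[0,0,0,0,0,0,0,0,0,0,0,0,0,0,0,0,0,0,0,0,0,0,0,0,0,0,0,0]'
python3 - <<'E'
from h import *
pm("w16"); s=ctrl.read_state(); print(s["eef_pos"],s["force"],s["torque"])
d=np.load("w16.npy",allow_pickle=True).item()
zoom(d,(220,180,420,330),4,"pics/w16k.png")
print("hub z83..90",M(onz(d,(421,126),85)),M(onz(d,(421,126),100)))
print("knob",M(onz(d,(322,288),129)))
E
```

```text
clock: 25.65
eef_pos: [502.6, -232.5, 88.6]
tool_rot: [-1.578, -0.003, -1.596]
force: [-5.4, -5.7, 11.9]
width: 20.8
red 274 [327.3 116.4] [310 113  35   8] [-152.2   22.2]
yel 198 [361.2 124.3] [347 121  29   8] [-131.5   17.6]
[ 502.63960905 -232.46204185   88.62220101] [-3.91003905 -6.14891367 11.62807313] [-1.06749282  0.87684252  0.01986531]
hub z83..90 [-107.3   18.2] [-112.2   18.9]
knob [-155.1  -42.6]
```

View pics/w16k.png

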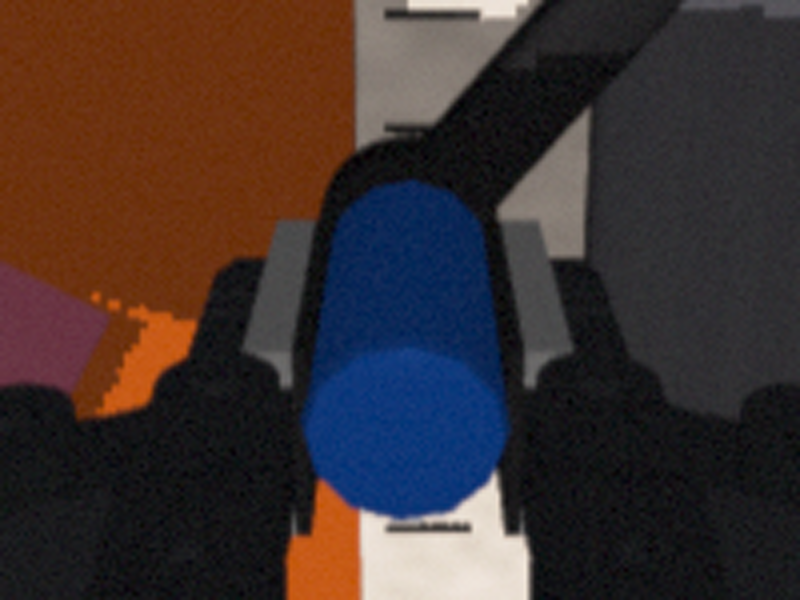

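```bash
python3 -m inch '[0,-0.2,-0.03,0.1,0,0,0, 0,-0.4,-0.03,0.2,0,0,0, 0,-0.5,-0.03,0.2,0,0,0, 0,-0.5,-0.03,0.2,0,0,0]'
python3 - <<'E'
from h import *
upd(-.5,-.03,.2); pm("w17"); s=ctrl.read_state(); print(s["force"],s["torque"],M(s["eef_pos"]),M(cmd()))
E
```

```text
clock: 26.1
eef_pos: [504.2, -227.2, 88.7]
tool_rot: [-1.579, -0.003, -1.596]
force: [-5.0, -5.2, 10.9]
width: 20.8
cmd [ 511.6 -221.8   88.6  -91.3]
red 272 [324.7 125.4] [307 122  36   8] [-152.4   22.2]
yel 185 [359.1 122.4] [344 119  30   8] [-131.4   24. ]
[-4.28347084 -5.93766169 10.28330963] [-1.10512949  0.92096703 -0.031309  ] [-154.8  -41.1] [-147.6  -35.5]
```

```bash
python3 -m inch '[0,0.3,0,0.2,0,0,0, 0,0.6,0,0.5,0,0,0, 0,0.85,0,0.76,0,0,0, 0,1.05,0,1.05,0,0,0, 0,1.2,0,1.4,0,0,0, 0,1.35,0,1.75,0,0,0, 0,1.45,0,2.06,0,0,0, 0,1.45,0,2.06,0,0,0, 0,1.45,0,2.06,0,0,0]'
python3 - <<'E'
from h import *
upd(1.45,0,2.06); pm("w18"); s=ctrl.read_state(); print(s["force"],s["torque"],M(s["eef_pos"]),M(cmd()))
E
```

```text
clock: 27.05
eef_pos: [526.5, -242.6, 88.8]
tool_rot: [-1.575, -0.004, -1.596]
force: [-2.2, -5.7, 7.9]
width: 20.7
cmd [ 531.9 -236.8   88.6  -91.3]
red 308 [286.5 100. ] [268  96  38   9] [-152.7   22.2]
yel 197 [320.  100.8] [306  97  29   8] [-132.4   21.6]
[-2.97714649 -5.83062714  7.9565853 ] [-1.1706097   0.29115553  0.03321116] [-132.2  -56. ] [-127.  -50.]
```

View pics/w18.png

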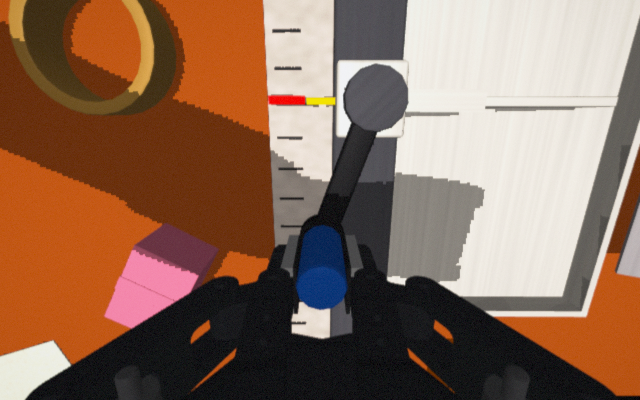

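The pointer is at 21.6 and the mark at 22.2, so tracking is good. On to the last part of the swing.

```bash
python3 -m inch '[0,0.1,0,0.4,0,0,0, 0,0.17,0,0.8,0,0,0, 0,0.24,0,1.2,0,0,0, 0,0.29,0,1.6,0,0,0, 0,0.32,0,2,0,0,0, 0,0.33,0,2.3,0,0,0, 0,0.33,0,2.45,0,0,0, 0,0.33,0,2.45,0,0,0]'
python3 - <<'E'
from h import *
upd(.33,0,2.45); pm("w19"); s=ctrl.read_state(); print(s["force"],s["torque"],M(s["eef_pos"]),M(cmd()))
d=np.load("w19.npy",allow_pickle=True).item(); print("knob top guess",M(onz(d,(322,288),129)))
E
```

```text
clock: 27.9
eef_pos: [551.8, -246.6, 88.8]
tool_rot: [-1.574, -0.004, -1.595]
force: [-0.7, -6.4, 6.0]
width: 20.8
cmd [ 556.3 -240.6   88.6  -91.3]
red 314 [243.2  94. ] [225  90  38   9] [-153.3   22.3]
yel 175 [275.1  92.9] [263  90  26   7] [-133.8   22.8]
[-1.13342135 -5.9065601   6.19860052] [-1.14773649 -0.00872683  0.02449715] [-106.9  -59.4] [-102.5  -53.3]
knob top guess [-105.8  -55.7]
```

View pics/w19.png

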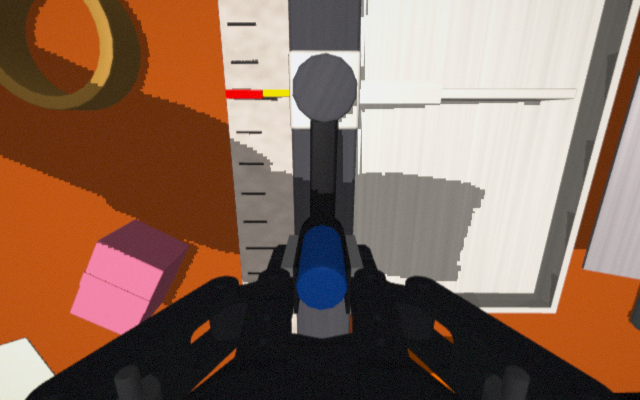

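Nearly closed, but not pressing on the stop yet. I'll push a little further to feel it.

```bash
python3 -m inch '[0,0,0,0.15,0,0,0, 0,0,0,0.3,0,0,0, 0,0,0,0.3,0,0,0]'
python3 -m inch '[0,0,0,0.15,0,0,0, 0,0,0,0.3,0,0,0, 0,0,0,0.3,0,0,0]'
python3 - <<'E'
from h import *
upd(0,0,.6); pm("w20"); s=ctrl.read_state(); print(s["force"],s["torque"],M(s["eef_pos"]),M(cmd()))
E
```

```text
clock: 28.25
eef_pos: [553.1, -246.6, 88.7]
tool_rot: [-1.577, -0.004, -1.596]
force: [-3.2, -5.5, 9.1]
width: 20.9
clock: 28.55
eef_pos: [553.3, -246.7, 88.5]
tool_rot: [-1.582, -0.003, -1.596]
force: [-9.1, -5.5, 12.3]
width: 21.0
cmd [ 562.3 -240.8   88.6  -91.3]
red 314 [241.3  94. ] [223  90  38   9] [-153.3   22.3]
yel 169 [272.4  92.8] [260  90  26   7] [-134.1   22.8]
[-8.81315349 -5.2203206  12.94041024] [-0.90786704  1.5816888  -0.00634287] [-105.3  -59.5] [-96.5 -53.3]
```

View pics/w20.png

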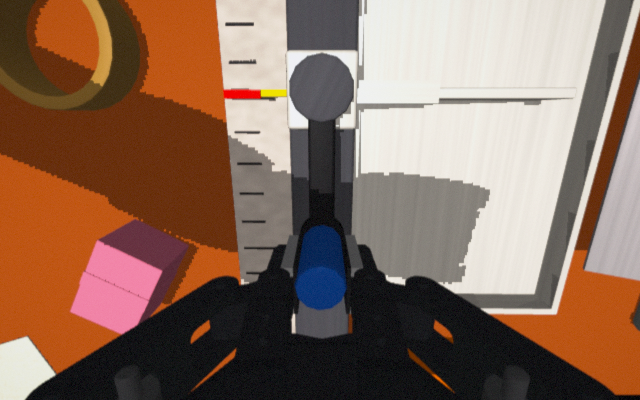

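The lever is on its stop: 9 N and no further travel. The pointer is at (272,93) and the mark at (241,94). Final check from the other cameras.

```bash
python3 - <<'E'
from h import *
d=imaging.get_image("top"); cv2.imwrite("pics/t20.png",d["img"][:,:,::-1]); zoom(d,(340,170,400,220),10,"pics/t20z.png")
s=imaging.get_image("scene"); cv2.imwrite("pics/s20.png",s["img"][:,:,::-1])
E
```

```text
(no output)
```

View pics/t20.png

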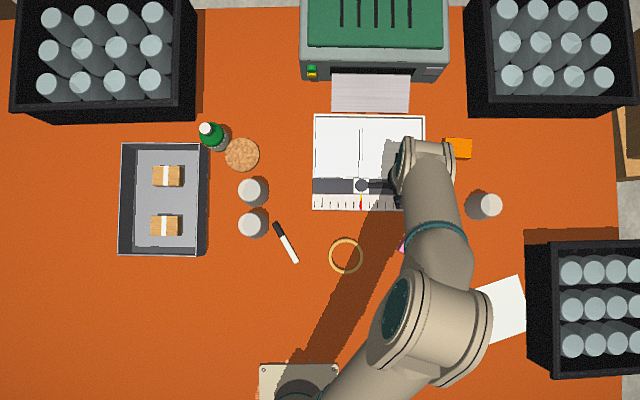

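View pics/t20z.png

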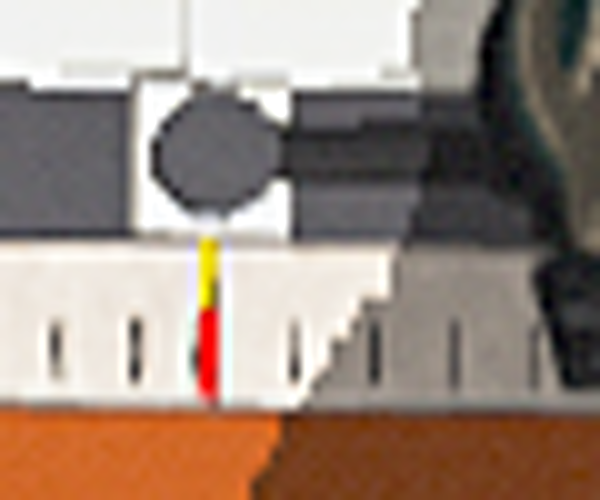

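View pics/s20.png

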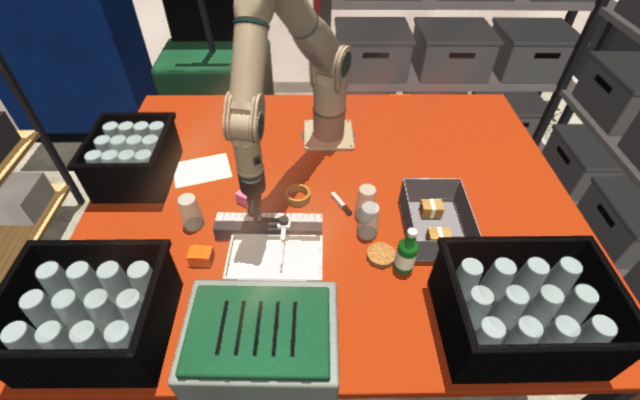

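The pointer lines up with the mark in the top view (columns 209 and 207 in the 10x zoom) and the lever arm lies along the scale. The cartons are upright in the tote and the bystanders haven't moved, so I'll hand in.

```bash
python3 - <<'E'
from h import *
from cell import finish_job
pm("w21"); s=ctrl.read_state(); print(s["clock"],s["force"],s["width"]); print(finish_job())
E
```

```text
red 314 [241.2  94. ] [223  90  38   9] [-153.3   22.3]
yel 169 [272.6  92.8] [260  90  27   7] [-134.    22.8]
28.75 [-8.60057891 -5.22334493 13.49630054] 20.795340052761503
the job is handed in; nothing more can be done
None
```

The changeover is done and handed in at 28.75 s on the robot's clock.

- **Cartons:** both were set down in the tote until the force reading showed floor contact, about 6 to 8 N. The last pictures show them upright and flat beside each other.
- **Leg:** I slid it by the knob with the lever open, until the pointer was within about 0.3 mm of the red mark.
- **Lever:** it is swung fully closed. It took about 9 N against the stop with no further travel, and the knob is still gripped at 20.8 mm.
- **Last check:** the wrist camera puts the pointer at 22.8 mm and the mark at 22.3 mm along the scale. The top view agrees within its pixel size of about 2.5 mm.
- **Bystanders:** the glasses and other things look unmoved in the last top and scene views. The arm hides most of the pink block in those views; it still shows in the wrist picture.

**What went off on the way:**
- Halfway through the swing the pointer fell about 5 mm short of the mark. After correction it was about 1.8 mm past, then within 0.6 mm for the rest of the swing.
- The measured arm position ran a few mm off the commanded one, so I relied on the cameras for the mark.
- About 13 N of upward force remained on the gripper at the end.

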